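# Fetch the converter strip from behind the parts in the kit tray

## Robot

A 6-joint arm with a two-finger parallel gripper is mounted at the origin on the work surface. World frame = base frame: x ahead of the robot, y to its left, z up, the work surface at z = 0. Lengths are in m, angles in degrees, forces in N, time in s.
With the tool pointing down it reaches from about 0.425 to 0.925 m from the base axis. Payload 12.5 kg.
Tool frame: the origin (TCP) lies midway between the tips of the shut fingers; the grasp point (between the pads) lies 19 mm behind it; z points along the fingers, y is the direction in which the jaws open and shut (so a half turn about z gives the same grasp; the last joint's range is limited). The gripper opens to 85 mm and grips with 20 to 120 N. Pads are 22 mm wide; open, the fingers measure 114 mm over their backs; the gripper's body (76 mm by 85 mm) begins 54 mm behind the grasp point. The pads swing forward as they close: fully open they stand 13 mm farther back than shut.
Start: joints at [-78.931, 28.126, 89.318, -0, 62.55, -6.05], TCP at [0.184, -0.597, 0.197] pointing down, gripper open.
Joint ranges: [-177.58, 177.58], [-47.91, 125.51], [2.72, 160], [-65.01, 245.01], [3.68, 167.84], [-153.87, 153.87]. Speed limits (degrees/s): [127.2, 127.2, 159.86, 180, 180, 180].

## Interface

Orientations are given as a 3x3 rotation matrix whose columns are the frame's x, y, z axes.
In Python, from bench import * gives the robot as it stands.
- The arm moves only by the tool servo_tool, never from a script. Its argument "targets" is one flat list of numbers, 7 for each row, row after row: the opening, from 0 (shut) to 1 (fully open), then the shift along the tool's x, y, z in m, then the turn, a rotation vector about the tool's x, y, z in degrees. In form: [gripper, x, y, z, wx, wy, wz, gripper, x, y, z, wx, wy, wz, ...]. A call has 1 to 20 rows; each row is the pose to reach, as a shift and turn from the pose commanded when the call began, along the tool's axes at that moment; what a row does not reach only later rows make up. A row lasts 1/10 s, in which the tool goes at most 50 mm and 8.59 degrees, less where a joint would pass 70% of its speed; a pose out of reach is approached as far as the arm can. A call with a gripper value outside its range is refused whole. The fingers move at their own pace and stop on an object; the grip force is fixed at half the most. Time passes only in rows, so rows that repeat a pose let the fingers close. It gives the time, the measured TCP pose, the force and the opening at its end, in the units of the state.
- state(): the state, without advancing time (a new reading comes with each control period).
- snapshot(name): name is "scene" or "side" or "wrist"; returns a dict with "img" (480x640x3 uint8, red, green, blue), "intrinsics" (3x3 intrinsics, pixels), "k1" (the pictures are not rectified: a ray, as slopes to the right and down, at radius r is drawn at 1 + k1 r^2 times it, then the intrinsics apply), "R" (3x3) and "t" (3): a world point X has camera coordinates R X + t; the wrist camera has in their place "tool_from_camera" (4x4, takes a point from camera to tool coordinates, whose origin is the TCP and whose axes are the flange's). Camera axes: x right, y down, z forward; pixel columns grow to the right and rows downward; lengths in m; the calibration is good to about 2 mm. A picture is of the moment at which its call begins: read the wrist's pose just before it. There is no depth.
- job_done(): hands the job in, once; it reports no verdict.
The state is a dict: "time_s": time; "joint_positions": joint angles; "dq": joint speeds; "effort": joint torques, N m; "eef_pos": TCP position; "ee_rot": TCP orientation; "wrist_force": force on the tool from outside, world axes, zero at the start; "moment": the same for the moment, N m; "width": opening from 0.0 (shut) to 1.0 (fully open).
Only numpy, scipy, OpenCV 4.12 (cv2) and the standard library are available. Lean on these libraries where they do the work, as an engineer would, in place of code of your own. Each camera call takes 0.05 s, during which the arm holds its last target. There are 200 camera calls.

## Task

Load the strip of four converter boards that lies at the back of the white kit tray into the test fixture. The capacitor, the heatsink and the copper-wound choke stand in the way: first stand all three on the grey-blue mat, then lay the strip flat in the fixture on its two rails, between the guide posts, and after that put each of the three parts back upright in the same tray pocket it came from. Keep the three parts standing and leave the amber jar and the relay where they are.

Things in the scene. Friction and masses are not known exactly. Their poses are not given: they have to be found in the camera images.
- capacitor_center (a point): Can capacitor: round cylinder 40 mm in diameter, dark sleeve, silver top with two brass terminals 4 mm higher than the can; 0.16 kg. Stands 96 mm tall in one of the tray's front pockets (which one varies); point on its upright axis, 48 mm above its foot.
- heatsink_center (a point): Bare aluminium heatsink with upright fins, 40 x 40 mm in plan, 0.22 kg; x and y square to its faces, grip either pair. Starts within 0.12 rad of square to the tray. Stands 96 mm tall in one of the tray's front pockets (which one varies); point on its upright axis, 48 mm above its foot.
- choke_center (a point): Choke: copper winding 38 mm in diameter, 6 to 86 mm above the foot, on a black foot plate 40 x 40 x 6 mm (square to the tray within 0.12 rad); core stub 16 mm in diameter on top; 0.30 kg. Grip the winding. Stands 96 mm tall in one of the tray's front pockets (which one varies); point on its upright axis, 48 mm above its foot.
- strip_center (a point): Four blue converter boards on an aluminium plate, 46 mm (x) x 132 mm (y); plate and board 10 mm thick, components inside the edges up to 20 mm; 0.20 kg. Point: centre, 10 mm above its underside. Lies square in the tray on saddles near its ends, underside 24 mm above the table, its middle free below. Grip its middle across the width. The tall parts stand 8 to 13 mm in front: no room for a finger.
- tray: White foam tray, fixed, 160 mm (x) x 240 mm (y), rim 20 mm high. Origin: underside centre; x away from the robot. Three pockets 56 x 56 mm, centres at x = -39 mm, y = -60, 0, +60 mm, floor 10 mm above the table, ribs 8 mm high; parts start 1 to 5 mm behind the pocket centres. Strip at x = +18 mm, y = 0, long side along y, 27 mm free behind it, ribs in front of its middle under 19 mm high.
- mat: Grey-blue antistatic mat, the side area, fixed: 180 mm (x) x 250 mm (y) x 3 mm thick. Origin: centre of its underside, on the table. The amber jar stands 60 to 66 mm from its centre towards +x, anywhere along y; the rest of the mat is free.
- fixture: Grey steel test fixture, fixed, 150 (x) x 230 mm (y), deck 45 mm high. Origin: underside centre, nest straight above: two rails at y = +-52 mm, tops 59 mm above the table, carry the strip, long side along y, either way round. Tapered posts at (+-32, +-52), (0, +-75) mm, tops at 73 mm, leave it 4 mm play all round. Finger room between rails. Open clamp at the +y end from y = 90 mm, 120 mm high.
- jar_center (a point): Small amber glass jar with a white cap, 30 mm in diameter, 42 mm tall, standing on the mat; point at its centre. Leave it alone.
- relay_center (a point): Small cream relay 28 x 18 x 26 mm on the tray floor beside the +y end of the strip, about 91 mm from the tray's centre; point at its centre. Leave it alone.

How it is judged (in metres and radians):
On the way, in this order (a step that is already met when the one before it is completed fails the run):
1. the capacitor, the heatsink and the choke all stand on the mat, released (x of capacitor_center in the frame of mat between -0.09 and 0.09 m and y of capacitor_center in the frame of mat between -0.125 and 0.125 m and z of capacitor_center in the frame of mat between 0.047 and 0.055 m and angle between each of capacitor_center, heatsink_center, choke_center's own z axis and vertical below 0.15 rad and linear speed of each of capacitor, heatsink, choke below 0.02 m/s and contact force between the fingers and capacitor below 0.1 N and x of heatsink_center in the frame of mat between -0.09 and 0.09 m and y of heatsink_center in the frame of mat between -0.125 and 0.125 m and z of heatsink_center in the frame of mat between 0.047 and 0.055 m and contact force between the fingers and heatsink below 0.1 N and x of choke_center in the frame of mat between -0.09 and 0.09 m and y of choke_center in the frame of mat between -0.125 and 0.125 m and z of choke_center in the frame of mat between 0.047 and 0.055 m and contact force between the fingers and choke below 0.1 N), for 0.2 s.
2. the strip lies flat in the fixture's nest, released, the three parts still on the mat (all of step 1 and horizontal distance between strip_center and fixture below 0.01 m and z of strip_center in the frame of fixture between 0.066 and 0.072 m and angle between strip_center's own z axis and vertical below 0.06 rad and angle between the y axis of strip_center and the y axis of fixture, either way round below 0.15 rad and linear speed of strip below 0.02 m/s and contact force between the fingers and strip below 0.1 N), for 0.2 s.
At the end, for the whole second after the job is handed in: Strip flat on the fixture rails (within 10 mm of the nest centre, 0.15 rad, at seated height); capacitor, heatsink and choke upright in the pockets they came from (within 15 mm of their starts); all released, at rest; jar and relay within 15 mm of theirs (horizontal distance between strip_center and fixture below 0.01 m and z of strip_center in the frame of fixture between 0.066 and 0.072 m and angle between strip_center's own z axis and vertical below 0.06 rad and angle between the y axis of strip_center and the y axis of fixture, either way round below 0.15 rad and linear speed of each of strip, capacitor, heatsink, choke below 0.02 m/s and contact force between the fingers and strip below 0.1 N and distance of each of capacitor_center, heatsink_center, choke_center, jar_center, relay_center from where it was at the start of the episode below 0.015 m and z of capacitor_center in the frame of tray between 0.054 and 0.062 m and angle between each of capacitor_center, heatsink_center, choke_center's own z axis and vertical below 0.1 rad and contact force between the fingers and capacitor below 0.1 N and z of heatsink_center in the frame of tray between 0.054 and 0.062 m and contact force between the fingers and heatsink below 0.1 N and z of choke_center in the frame of tray between 0.054 and 0.062 m and contact force between the fingers and choke below 0.1 N); the robot touches nothing.
It fails at once if one of the three parts is tipped over (more than 0.6 rad) (angle between any of capacitor_center, heatsink_center, choke_center's own z axis and vertical above 0.6 rad).
It fails at once if the jar or the relay is moved more than 15 mm (distance of any of jar_center, relay_center from where it was at the start of the episode above 0.015 m).
It also fails if it takes over 144 s, if anything falls off the work surface, if the arm or the gripper's body presses on something with over 40 N, if the wrist force passes 120 N, or if a joint passes its speed limit or range.

## Working session

There is one attempt and no reset: what is moved stays moved. The work goes in short steps, Python scripts to look and compute and a tool call to move; the robot and the scene stay as the last step left them, time stands still between calls to the robot, and variables do not carry over. Pictures are saved under pics/ and viewed, about 12 in all and at most 16, crops included, and the job is handed in when it is done.

Besides the shell and the picture viewer there is one more tool, called after "Call:" as name(argument=value, ...), one argument or row to a line, values as JSON. servo_tool: Moves the arm, as the interface text tells. Its arguments: {"type":"object","properties":{"targets":{"type":"array"}},"required":["targets"]}

```bash
mkdir -p pics; ls
python3 - <<'E'
from bench import *
import cv2,numpy as np,json
s=state();print(s)
for n in ["scene","side"]:
    d=snapshot(n);cv2.imwrite(f"pics/{n}0.png",d["img"][:,:,::-1]);print(n,d["intrinsics"],d["k1"],d["R"],d["t"])
    np.savez(f"{n}0.npz",**{k:np.array(v) for k,v in d.items()})
E
```

```text
pics
{'time_s': 0.0, 'joint_positions': array([-7.89312851e+01,  2.81638147e+01,  8.93502455e+01,  1.47831212e-03,
        6.25509359e+01, -6.05141066e+00]), 'dq': array([-0.10218228, -0.03154625,  0.05920215, -0.00512946,  0.03228151,
       -0.15382733]), 'effort': array([ 1.72875083e-03, -6.18446589e+01, -2.61589801e+01,  8.61666024e-06,
        4.02844962e-03, -2.49661787e-05]), 'eef_pos': array([ 0.18395033, -0.59703156,  0.19593066]), 'ee_rot': array([[ 9.55693191e-01,  2.94364548e-01, -1.95317126e-04],
       [ 2.94364579e-01, -9.55692548e-01,  1.11768745e-03],
       [ 1.42344439e-04, -1.12566073e-03, -9.99999356e-01]]), 'wrist_force': array([ 0.70781109, -0.06867026,  1.01006879]), 'moment': array([0.05031461, 0.03570663, 0.03996706]), 'width': 0.9968896749831464}
scene [[607.63611058   0.         323.57298881]
 [  0.         607.63611058 239.26811503]
 [  0.           0.           1.        ]] -0.1533683139929885 [[ 0.15428397  0.9879085   0.01527271]
 [ 0.8092485  -0.11748367 -0.57559921]
 [-0.56684505  0.10116515 -0.81758932]] [-0.1051398  -0.36349997  1.83790673]
side [[439.27786962   0.         317.89364932]
 [  0.         439.27786962 234.81712594]
 [  0.           0.           1.        ]] -0.07927645027240149 [[-0.69757937 -0.71641999 -0.01119904]
 [-0.34463903  0.34919682 -0.87136991]
 [ 0.62817749 -0.60399005 -0.49049878]] [0.37978389 0.24976278 0.62912764]
```

View pics/scene0.png

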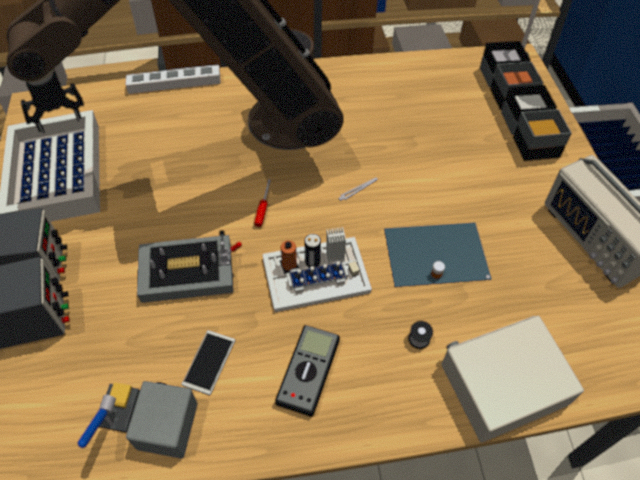

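View pics/side0.png

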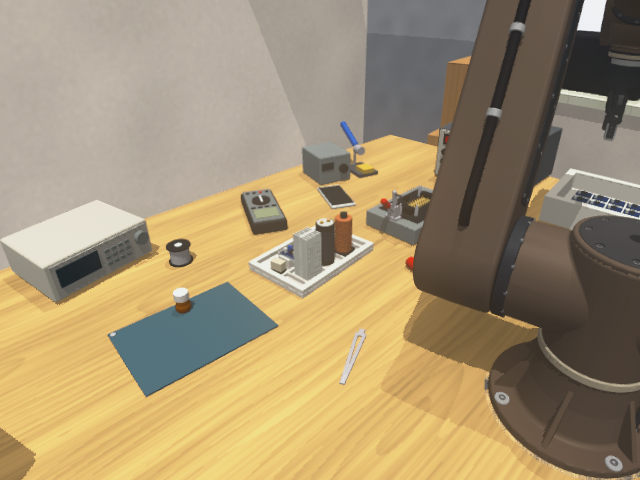

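The scene shows the choke at (289,257), the capacitor at (312,250) and the heatsink at (335,245). The mat corners are about (386,226), (481,223), (490,279) and (393,285), with the jar at (437,270). The fixture deck is at left, about (138,242) to (232,290).

```bash
cat > h.py <<'E'
from bench import *
import numpy as np,cv2
def ray(d,px,T=None):
    """pixel(s)->origin, directions in world"""
    px=np.array(px,float).reshape(-1,2);K=d["intrinsics"]
    q=(px-[K[0,2],K[1,2]])/[K[0,0],K[1,1]]
    u=q.copy()
    for _ in range(20): u=q/(1+float(d["k1"])*(u**2).sum(1,keepdims=True))
    v=np.c_[u,np.ones(len(u))]
    if T is None: R,t=d["R"],d["t"]; return -R.T@t, v@R
    return T[:3,3], v@T[:3,:3].T
def plane(d,px,z,T=None):
    o,v=ray(d,px,T); return o+v*((z-o[2])/v[:,2:])
def wrist(name):
    s=state();d=snapshot("wrist");T=np.eye(4);T[:3,:3]=s["ee_rot"];T[:3,3]=s["eef_pos"]
    T=T@np.array(d["tool_from_camera"]);cv2.imwrite(f"pics/{name}.png",d["img"][:,:,::-1])
    np.savez(name+".npz",T=T,**{k:np.array(v) for k,v in d.items()});return d,T,s
def proj(d,T,X):
    C=np.linalg.inv(T);c=np.atleast_2d(X)@C[:3,:3].T+C[:3,3];u=c[:,:2]/c[:,2:]
    u=u*(1+float(d["k1"])*(u**2).sum(1,keepdims=True));K=d["intrinsics"];return u*[K[0,0],K[1,1]]+[K[0,2],K[1,2]]
def go(p,yaw,s=None):
    """shift in tool axes from measured pose to TCP p, tool down with jaw (y) axis at world yaw deg; rotvec too"""
    from scipy.spatial.transform import Rotation as Ro
    s=s or state();R0=s["ee_rot"];a=np.radians(yaw)
    best=None
    for k in (0,180):
        y=np.array([np.cos(a+np.radians(k)),np.sin(a+np.radians(k)),0]);z=np.array([0,0,-1.]);x=np.cross(y,z)
        r=Ro.from_matrix(R0.T@np.c_[x,y,z]).as_rotvec(degrees=True)
        if best is None or np.linalg.norm(r)<np.linalg.norm(best): best=r
    print("shift",(R0.T@(np.array(p)-s["eef_pos"])).round(4),"rot",best.round(2))
E
python3 - <<'E'
from h import *
d=dict(np.load("scene0.npz"));im=d["img"];hsv=cv2.cvtColor(im,cv2.COLOR_RGB2HSV)
def quad(m,z,n):
    m=cv2.morphologyEx(m.astype(np.uint8),cv2.MORPH_CLOSE,np.ones((9,9)));c=max(cv2.findContours(m,0,2)[0],key=cv2.contourArea)
    c=plane(d,cv2.convexHull(c).reshape(-1,2),z)[:,:2];r=cv2.minAreaRect((c*1000).astype(np.float32));print(n,r)
B=np.zeros(im.shape[:2],bool);B[210:300,380:500]=1
quad(B&(hsv[...,0]>85)&(hsv[...,0]<115)&(hsv[...,1]>80),.003,"mat")
B[:]=0;B[230:312,256:376]=1
quad(B&(hsv[...,1]<40)&(hsv[...,2]>150),.02,"tray")
print("fix",plane(d,[(138,242),(232,236),(234,275),(140,280)],.045))
print("tops choke cap hs jar",plane(d,[(288,243),(312,237),(335,232)],.105), plane(d,[(437,265)],.045))
E
```

```text
mat ((541.3072509765625, 315.9560852050781), (241.28018188476562, 171.4917449951172), 86.38121795654297)
tray ((560.6099853515625, -1.96258544921875), (161.28782653808594, 241.33583068847656), 4.7627058029174805)
fix [[ 0.42639355 -0.43629962  0.045     ]
 [ 0.44229156 -0.19762712  0.045     ]
 [ 0.55883088 -0.20085349  0.045     ]
 [ 0.54090935 -0.42931571  0.045     ]]
tops choke cap hs jar [[ 0.52569386 -0.06313067  0.105     ]
 [ 0.51655674 -0.00399527  0.105     ]
 [ 0.50987342  0.05312995  0.105     ]] [[0.60236393 0.29471094 0.045     ]]
```

Run:
```python
from h import *
d,T,s=wrist("w0");print(d["tool_from_camera"],d["intrinsics"],d["k1"])
```

```text
[[ 3.34205676e-04 -9.62272319e-01 -2.72087987e-01  6.97478263e-02]
 [ 9.99999802e-01  4.66497014e-04 -4.21523767e-04 -5.73305309e-04]
 [ 5.32548887e-04 -2.72087793e-01  9.62272284e-01 -1.77209316e-01]
 [ 0.00000000e+00  0.00000000e+00  0.00000000e+00  1.00000000e+00]] [[356.78886278   0.         324.21516475]
 [  0.         356.78886278 235.79091574]
 [  0.           0.           1.        ]] 0.02029534870280625
```

Run:
```python
from h import *
go([.54,.06,.30],4.8)
```

```text
shift [ 0.5337 -0.5233 -0.1035] rot [-4.000e-02 -4.000e-02 -7.768e+01]
```

Call:
servo_tool(
  targets=[1, 0.03, -0.03, -0.05, 0, 0, -4, 1, 0.08, -0.08, -0.1035, 0, 0, -12, 1, 0.13, -0.13, -0.1035, 0, 0, -20, 1, 0.19, -0.18, -0.1035, 0, 0, -28, 1, 0.25, -0.24, -0.1035, 0, 0, -36, 1, 0.31, -0.3, -0.1035, 0, 0, -44, 1, 0.37, -0.36, -0.1035, 0, 0, -52, 1, 0.43, -0.42, -0.1035, 0, 0, -60, 1, 0.48, -0.47, -0.1035, 0, 0, -68, 1, 0.52, -0.51, -0.1035, 0, 0, -75, 1, 0.534, -0.523, -0.1035, 0, 0, -77.7, 1, 0.534, -0.523, -0.1035, 0, 0, -77.7, 1, 0.534, -0.523, -0.1035, 0, 0, -77.7, 1, 0.534, -0.523, -0.1035, 0, 0, -77.7, 1, 0.534, -0.523, -0.1035, 0, 0, -77.7, 1, 0.534, -0.523, -0.1035, 0, 0, -77.7],
)

```text
time_s: 1.75
eef_pos: [0.5413, 0.0628, 0.2997]
ee_rot: [[-0.086, 0.996, -0.0], [0.996, 0.086, 0.0], [0.0, -0.0, -1.0]]
wrist_force: [0.1, -0.6, 0.3]
width: 1.0
```

Run:
```python
from h import *
d,T,s=wrist("w1");print(s["eef_pos"],s["joint_positions"].round(1))
```

```text
[0.54125104 0.06279724 0.29967916] [-0.3 16.3 92.1  0.  71.7 -5.3]
```

View pics/w1.png

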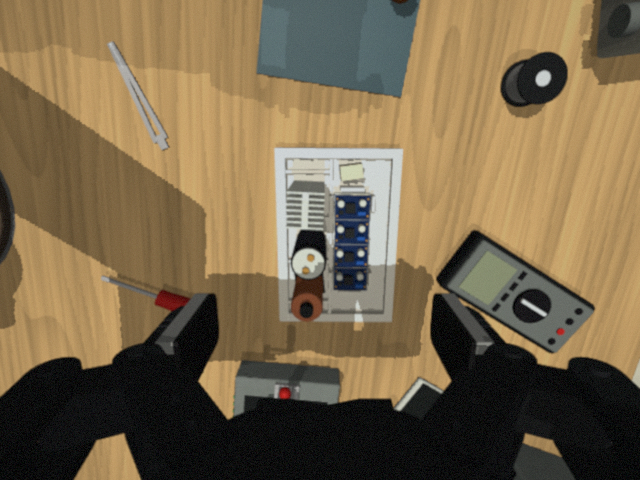

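Wrist view: tray outline is (275,149) to (392,322). Heatsink top is near (305,210), cap top (309,263), choke stub (307,310), strip (352,240) and relay (352,172). I'll compute positions.

Run:
```python
from h import *
d=dict(np.load("w1.npz"));T=d["T"];im=d["img"]
hsv=cv2.cvtColor(im,cv2.COLOR_RGB2HSV);H,S,V=[hsv[...,i].astype(int) for i in range(3)]
def reg(m,x0,x1,y0,y1,k=3):
    q=np.zeros(m.shape,np.uint8);q[y0:y1,x0:x1]=m[y0:y1,x0:x1]
    if k:q=cv2.morphologyEx(q,cv2.MORPH_CLOSE,np.ones((k,k)))
    return max(cv2.findContours(q,0,1)[0],key=cv2.contourArea).reshape(-1,2)
def mm(c,z): return (plane(d,c,z,T)[:,:2]*1000).astype(np.float32)
c=reg((S<45)&(V>100),255,420,135,335,9); print("tray",cv2.minAreaRect(mm(cv2.convexHull(c)[:,0],.02)))
c=reg((V>110)&(S<120),288,332,246,282,9); print("cap",cv2.minEnclosingCircle(mm(c,.102)), cv2.boundingRect(c))
c=reg((H<14)&(S>110)&(V>60),285,332,286,325,9); print("choke",cv2.minEnclosingCircle(mm(c,.096)),cv2.boundingRect(c))
c=reg(V<60,298,318,300,320,3); print("stub",cv2.minEnclosingCircle(mm(c,.106)),cv2.boundingRect(c))
c=reg((V>130)&(S<45),284,328,189,229,9); print("hs",cv2.minAreaRect(mm(c,.106)),cv2.boundingRect(c))
c=reg((H>100)&(H<130)&(S>100),325,380,185,300,9); print("strip",cv2.minAreaRect(mm(c,.036)),cv2.boundingRect(c))
c=reg((H>85)&(H<115)&(S>60)&(V>40),240,430,0,110,5); r=cv2.approxPolyDP(cv2.convexHull(c),4,True);print("mat",mm(r[:,0],.003))
cv2.imwrite("pics/c1.png",cv2.resize(im[140:335,260:410,::-1],None,fx=3,fy=3,interpolation=2))
```

```text
tray ((564.102294921875, -0.8037948608398438), (160.03182983398438, 239.8520965576172), 4.497495174407959)
cap ((531.2603149414062, -7.007857322692871), 31.89532470703125) (288, 246, 44, 36)
choke ((534.3077392578125, -56.885982513427734), 24.991479873657227) (291, 286, 31, 36)
stub ((531.7028198242188, -61.32456970214844), 9.771860122680664) (300, 302, 13, 16)
hs ((522.364013671875, 55.80678939819336), (46.15298080444336, 41.939571380615234), 4.947908401489258) (284, 189, 44, 40)
strip ((581.993408203125, 0.05879974365234375), (41.03419876098633, 125.8626480102539), 4.2890424728393555) (335, 196, 35, 94)
mat [[622.016   241.63011]
 [627.5932  236.719  ]
 [624.0589  187.33951]
 [586.25214 191.05246]
 [586.60876 208.04625]
 [603.3099  237.93561]]
```

View pics/c1.png

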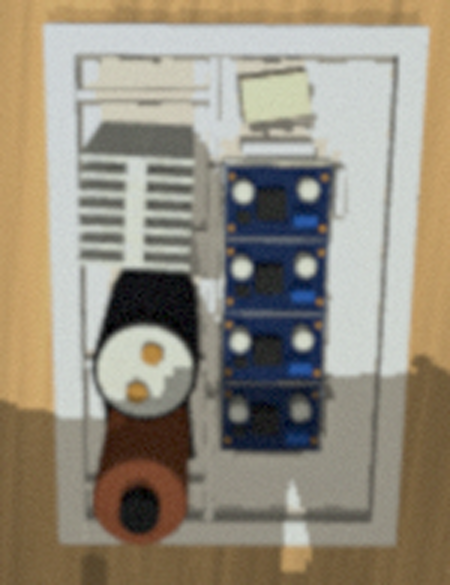

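The crop shows the cap disc centred at (145,371), choke disc (140,502), stub (139,510) and heatsink top from (80,158) to (193,268).

Run:
```python
from h import *
d=dict(np.load("w1.npz"));T=d["T"]
f=lambda c,z:(plane(d,np.array(c)/3+[260,140],z,T)[:,:2]*1000).round(1)
print("cap",f([(145,371),(95,371),(195,371)],.102));print("choke",f([(140,502),(93,502),(187,502)],.096),f([(139,510)],.106))
q=f([(82,158),(193,157),(191,268),(79,263)],.106);print("hs",q,q.mean(0))
s=state();go([.530,-.004,.16],4.5)
```

```text
cap [[530.2  -6.9]
 [511.6  -8.5]
 [548.7  -5.3]]
choke [[532.2 -63.6]
 [513.8 -65.2]
 [550.5 -62. ]] [[532.1 -61.9]]
hs [[502.5  71.3]
 [541.   75. ]
 [543.7  35.1]
 [503.7  33.5]] [522.725  53.725]
shift [-0.0676 -0.0183  0.1394] rot [ 0.01 -0.07  0.48]
```

Call:
servo_tool(
  targets=[1, -0.0074, -0.0192, 0.04, 0, 0, 0.4, 1, -0.0074, -0.0192, 0.08, 0, 0, 0.4, 1, -0.0074, -0.0192, 0.11, 0, 0, 0.4, 1, -0.0074, -0.0192, 0.14, 0, 0, 0.4, 1, -0.0074, -0.0192, 0.16, 0, 0, 0.4, 1, -0.0074, -0.0192, 0.18, 0, 0, 0.4, 1, -0.0074, -0.0192, 0.2, 0, 0, 0.4, 1, -0.0074, -0.0192, 0.215, 0, 0, 0.4, 1, -0.0074, -0.0192, 0.23, 0, 0, 0.4, 1, -0.0074, -0.0192, 0.2417, 0, 0, 0.4, 1, -0.0074, -0.0192, 0.2417, 0, 0, 0.4, 1, -0.0074, -0.0192, 0.2417, 0, 0, 0.4],
)

```text
time_s: 3.0
eef_pos: [0.522, 0.0507, 0.0585]
ee_rot: [[-0.077, 0.997, -0.0], [0.997, 0.077, -0.0], [-0.0, -0.0, -1.0]]
wrist_force: [-0.1, 0.0, 0.4]
width: 1.002
```

Call:
servo_tool(
  targets=[0.3, 0, 0, 0, 0, 0, 0, 0.3, 0, 0, 0, 0, 0, 0, 0.3, 0, 0, 0, 0, 0, 0, 0.3, 0, 0, 0, 0, 0, 0, 0.3, 0, 0, 0, 0, 0, 0, 0.3, 0, 0, 0, 0, 0, 0, 0.3, 0, 0, 0, 0, 0, 0, 0.3, 0, 0, 0, 0, 0, 0],
)

```text
time_s: 3.8
eef_pos: [0.5222, 0.0507, 0.0591]
ee_rot: [[-0.077, 0.997, 0.001], [0.997, 0.077, -0.0], [-0.0, 0.001, -1.0]]
wrist_force: [-2.3, 0.0, 8.0]
width: 0.451
```

Call:
servo_tool(
  targets=[0.2, 0, 0, -0.01, 0, 0, 0, 0.2, 0, 0, -0.03, 0, 0, 0, 0.2, 0, 0, -0.055, 0, 0, 0, 0.2, 0, 0, -0.08, 0, 0, 0, 0.2, 0.01, 0, -0.1, 0, 0, 0, 0.2, 0.03, 0, -0.11, 0, 0, 0, 0.2, 0.06, 0.001, -0.11, 0, 0, 0, 0.2, 0.09, 0.001, -0.11, 0, 0, 0, 0.2, 0.12, 0.002, -0.11, 0, 0, 0, 0.2, 0.15, 0.002, -0.11, 0, 0, 0, 0.2, 0.18, 0.003, -0.11, 0, 0, 0, 0.2, 0.21, 0.003, -0.11, 0, 0, 0, 0.2, 0.24, 0.003, -0.11, 0, 0, 0, 0.2, 0.27, 0.004, -0.11, 0, 0, 0, 0.2, 0.3, 0.004, -0.11, 0, 0, 0, 0.2, 0.32, 0.004, -0.11, 0, 0, 0, 0.2, 0.335, 0.004, -0.11, 0, 0, 0, 0.2, 0.34, 0.004, -0.11, 0, 0, 0, 0.2, 0.34, 0.004, -0.11, 0, 0, 0, 0.2, 0.34, 0.004, -0.11, 0, 0, 0],
)

```text
time_s: 5.8
eef_pos: [0.4998, 0.3892, 0.1682]
ee_rot: [[-0.076, 0.997, -0.0], [0.997, 0.076, -0.0], [-0.0, -0.0, -1.0]]
wrist_force: [-0.3, 0.4, -3.3]
width: 0.449
```

Run:
```python
from h import *
d,T,s=wrist("w2");print(s["eef_pos"],s["wrist_force"],s["width"]);go([.50,.39,.0535],4.4,s)
d=snapshot("side");cv2.imwrite("pics/side1.png",np.hstack([d["img"][200:400,80:400,::-1],]) )
a=cv2.imread("pics/w2.png");b=cv2.resize(d["img"][200:400,80:400,::-1],(640,400));cv2.imwrite("pics/m2.png",cv2.resize(np.vstack([a,b]),(436,600)))
```

```text
[0.49978815 0.38915131 0.16822826] [-0.29842509  0.39272162 -3.25876781] 0.44902455968501087
shift [0.0009 0.0003 0.1147] rot [-0.02  0.03 -0.01]
```

View pics/m2.png

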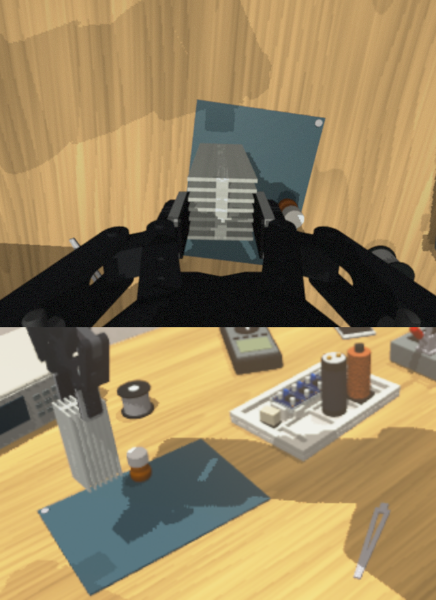

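The heatsink is held upright over the free mat, with the jar to the right at (292,215). I'll lower it and release.

Call:
servo_tool(
  targets=[0.2, 0, 0, 0.02, 0, 0, 0, 0.2, 0, 0, 0.045, 0, 0, 0, 0.2, 0, 0, 0.07, 0, 0, 0, 0.2, 0, 0, 0.09, 0, 0, 0, 0.2, 0, 0, 0.1, 0, 0, 0, 0.2, 0, 0, 0.106, 0, 0, 0, 0.2, 0, 0, 0.11, 0, 0, 0, 0.2, 0, 0, 0.113, 0, 0, 0, 0.2, 0, 0, 0.115, 0, 0, 0, 0.2, 0, 0, 0.1155, 0, 0, 0, 0.2, 0, 0, 0.1155, 0, 0, 0, 0.2, 0, 0, 0.1155, 0, 0, 0],
)

```text
time_s: 7.1
eef_pos: [0.4997, 0.3901, 0.053]
ee_rot: [[-0.077, 0.997, 0.0], [0.997, 0.077, 0.0], [0.0, 0.0, -1.0]]
wrist_force: [-0.6, -0.1, -2.4]
width: 0.451
```

Call:
servo_tool(
  targets=[0.2, 0, 0, 0.0012, 0, 0, 0, 0.2, 0, 0, 0.0012, 0, 0, 0, 0.7, 0, 0, 0.0012, 0, 0, 0, 1, 0, 0, 0.0012, 0, 0, 0, 1, 0, 0, 0.0012, 0, 0, 0, 1, 0, 0, 0.0012, 0, 0, 0, 1, 0, 0, 0.0012, 0, 0, 0, 1, 0, 0, 0.0012, 0, 0, 0, 1, 0, 0, -0.02, 0, 0, 0, 1, 0, 0, -0.05, 0, 0, 0, 1, 0, 0, -0.09, 0, 0, 0, 1, 0, 0, -0.13, 0, 0, 0, 1, -0.04, 0, -0.13, 0, 0, 0, 1, -0.08, 0, -0.13, 0, 0, 0, 1, -0.12, 0, -0.13, 0, 0, 0, 1, -0.12, 0, -0.13, 0, 0, 0, 1, -0.12, 0, -0.13, 0, 0, 0],
)

```text
time_s: 8.8
eef_pos: [0.5092, 0.2699, 0.183]
ee_rot: [[-0.075, 0.997, 0.0], [0.997, 0.075, 0.0], [0.0, 0.0, -1.0]]
wrist_force: [0.4, -0.2, -0.4]
width: 1.002
```

Run:
```python
from h import *
s=state();print(s["eef_pos"]);go([.5305,-.0055,.17],4.4,s)
```

```text
[0.5092395  0.26989572 0.18304664]
shift [-0.2762  0.0004  0.013 ] rot [ 0.03 -0.01 -0.08]
```

Call:
servo_tool(
  targets=[1, -0.04, 0, 0, 0, 0, 0, 1, -0.08, 0, 0, 0, 0, 0, 1, -0.12, 0, 0, 0, 0, 0, 1, -0.16, 0, 0, 0, 0, 0, 1, -0.2, 0, 0, 0, 0, 0, 1, -0.24, 0, 0, 0, 0, 0, 1, -0.265, 0, 0, 0, 0, 0, 1, -0.276, 0.0004, 0, 0, 0, 0, 1, -0.276, 0.0004, 0.02, 0, 0, 0, 1, -0.276, 0.0004, 0.045, 0, 0, 0, 1, -0.276, 0.0004, 0.07, 0, 0, 0, 1, -0.276, 0.0004, 0.09, 0, 0, 0, 1, -0.276, 0.0004, 0.105, 0, 0, 0, 1, -0.276, 0.0004, 0.118, 0, 0, 0, 1, -0.276, 0.0004, 0.125, 0, 0, 0, 1, -0.276, 0.0004, 0.125, 0, 0, 0, 1, -0.276, 0.0004, 0.125, 0, 0, 0],
)

```text
time_s: 10.5
eef_pos: [0.5309, -0.0043, 0.0581]
ee_rot: [[-0.078, 0.997, 0.0], [0.997, 0.078, -0.0], [-0.0, 0.0, -1.0]]
wrist_force: [0.4, -0.1, 0.8]
width: 0.997
```

Call:
servo_tool(
  targets=[0.2, 0, 0, 0, 0, 0, 0, 0.2, 0, 0, 0, 0, 0, 0, 0.2, 0, 0, 0, 0, 0, 0, 0.2, 0, 0, 0, 0, 0, 0, 0.2, 0, 0, 0, 0, 0, 0, 0.2, 0, 0, 0, 0, 0, 0, 0.2, 0, 0, 0, 0, 0, 0, 0.2, 0, 0, 0, 0, 0, 0],
)

```text
time_s: 11.3
eef_pos: [0.5308, -0.0049, 0.0585]
ee_rot: [[-0.077, 0.997, 0.001], [0.997, 0.077, -0.0], [-0.0, 0.001, -1.0]]
wrist_force: [-1.9, 0.3, 7.8]
width: 0.439
```

Call:
servo_tool(
  targets=[0.2, 0, 0, -0.01, 0, 0, 0, 0.2, 0, 0, -0.03, 0, 0, 0, 0.2, 0, 0, -0.055, 0, 0, 0, 0.2, 0, 0, -0.08, 0, 0, 0, 0.2, 0.01, 0, -0.1, 0, 0, 0, 0.2, 0.03, 0, -0.11, 0, 0, 0, 0.2, 0.06, -0.001, -0.11, 0, 0, 0, 0.2, 0.09, -0.001, -0.11, 0, 0, 0, 0.2, 0.12, -0.002, -0.11, 0, 0, 0, 0.2, 0.15, -0.002, -0.11, 0, 0, 0, 0.2, 0.18, -0.003, -0.11, 0, 0, 0, 0.2, 0.21, -0.003, -0.11, 0, 0, 0, 0.2, 0.24, -0.004, -0.11, 0, 0, 0, 0.2, 0.27, -0.005, -0.11, 0, 0, 0, 0.2, 0.3, -0.006, -0.11, 0, 0, 0, 0.2, 0.318, -0.006, -0.11, 0, 0, 0, 0.2, 0.326, -0.006, -0.11, 0, 0, 0, 0.2, 0.326, -0.006, -0.11, 0, 0, 0, 0.2, 0.326, -0.006, -0.11, 0, 0, 0],
)

```text
time_s: 13.2
eef_pos: [0.4996, 0.3189, 0.1678]
ee_rot: [[-0.077, 0.997, -0.0], [0.997, 0.077, -0.0], [-0.0, -0.0, -1.0]]
wrist_force: [-0.6, -1.4, -1.5]
width: 0.438
```

Call:
servo_tool(
  targets=[0.2, 0, 0, 0.02, 0, 0, 0, 0.2, 0, 0, 0.045, 0, 0, 0, 0.2, 0, 0, 0.07, 0, 0, 0, 0.2, 0, 0, 0.09, 0, 0, 0, 0.2, 0, 0, 0.1, 0, 0, 0, 0.2, 0, 0, 0.106, 0, 0, 0, 0.2, 0, 0, 0.11, 0, 0, 0, 0.2, 0, 0, 0.113, 0, 0, 0, 0.2, 0, 0, 0.115, 0, 0, 0, 0.2, 0, 0, 0.1155, 0, 0, 0, 0.2, 0, 0, 0.1155, 0, 0, 0, 0.2, 0, 0, 0.1155, 0, 0, 0],
)

```text
time_s: 14.4
eef_pos: [0.4996, 0.3199, 0.0525]
ee_rot: [[-0.077, 0.997, 0.0], [0.997, 0.077, 0.0], [0.0, 0.0, -1.0]]
wrist_force: [-0.3, -0.4, -0.9]
width: 0.438
```

Call:
servo_tool(
  targets=[0.2, 0, 0, 0.001, 0, 0, 0, 0.2, 0, 0, 0.001, 0, 0, 0, 0.7, 0, 0, 0.001, 0, 0, 0, 1, 0, 0, 0.001, 0, 0, 0, 1, 0, 0, 0.001, 0, 0, 0, 1, 0, 0, 0.001, 0, 0, 0, 1, 0, 0, 0.001, 0, 0, 0, 1, 0, 0, 0.001, 0, 0, 0, 1, 0, 0, -0.02, 0, 0, 0, 1, 0, 0, -0.05, 0, 0, 0, 1, 0, 0, -0.09, 0, 0, 0, 1, 0, 0, -0.13, 0, 0, 0, 1, -0.04, 0, -0.13, 0, 0, 0, 1, -0.08, 0, -0.13, 0, 0, 0, 1, -0.12, 0, -0.13, 0, 0, 0, 1, -0.16, 0, -0.13, 0, 0, 0, 1, -0.2, 0, -0.13, 0, 0, 0, 1, -0.2, 0, -0.13, 0, 0, 0, 1, -0.2, 0, -0.13, 0, 0, 0],
)

```text
time_s: 16.3
eef_pos: [0.515, 0.1198, 0.1824]
ee_rot: [[-0.075, 0.997, 0.0], [0.997, 0.075, 0.0], [0.0, 0.0, -1.0]]
wrist_force: [-0.0, -1.0, -0.9]
width: 1.002
```

Run:
```python
from h import *
s=state();print(s["eef_pos"]);go([.532,-.0625,.058],4.4,s)
```

```text
[0.51501361 0.11980567 0.18237362]
shift [-0.1831  0.0032  0.1244] rot [ 0.01 -0.   -0.09]
```

Call:
servo_tool(
  targets=[1, -0.04, 0.001, 0, 0, 0, 0, 1, -0.08, 0.002, 0, 0, 0, 0, 1, -0.12, 0.003, 0, 0, 0, 0, 1, -0.16, 0.003, 0, 0, 0, 0, 1, -0.183, 0.003, 0, 0, 0, 0, 1, -0.183, 0.003, 0.02, 0, 0, 0, 1, -0.183, 0.003, 0.045, 0, 0, 0, 1, -0.183, 0.003, 0.07, 0, 0, 0, 1, -0.183, 0.003, 0.09, 0, 0, 0, 1, -0.183, 0.003, 0.105, 0, 0, 0, 1, -0.183, 0.003, 0.118, 0, 0, 0, 1, -0.183, 0.003, 0.1244, 0, 0, 0, 1, -0.183, 0.003, 0.1244, 0, 0, 0, 1, -0.183, 0.003, 0.1244, 0, 0, 0],
)

```text
time_s: 17.7
eef_pos: [0.5323, -0.0617, 0.0583]
ee_rot: [[-0.077, 0.997, 0.001], [0.997, 0.077, -0.0], [-0.0, 0.001, -1.0]]
wrist_force: [-0.1, -0.1, -0.3]
width: 1.001
```

Call:
servo_tool(
  targets=[0.2, 0, 0, 0, 0, 0, 0, 0.2, 0, 0, 0, 0, 0, 0, 0.2, 0, 0, 0, 0, 0, 0, 0.2, 0, 0, 0, 0, 0, 0, 0.2, 0, 0, 0, 0, 0, 0, 0.2, 0, 0, 0, 0, 0, 0, 0.2, 0, 0, 0, 0, 0, 0, 0.2, 0, 0, 0, 0, 0, 0],
)

```text
time_s: 18.5
eef_pos: [0.535, -0.0627, 0.061]
ee_rot: [[-0.077, 0.997, 0.008], [0.997, 0.077, -0.002], [-0.003, 0.008, -1.0]]
wrist_force: [-0.5, 0.6, 27.5]
width: 0.282
```

Run:
```python
from h import *
d,T,s=wrist("w3");print(s["eef_pos"],s["wrist_force"],s["width"])
e=snapshot("side");f=snapshot("scene")
a=cv2.imread("pics/w3.png")[60:460,120:520];b=cv2.resize(e["img"][180:300,240:400,::-1],(533,400));c=cv2.resize(f["img"][220:320,250:380,::-1],(520,400))
cv2.imwrite("pics/m3.png",cv2.resize(np.vstack([np.hstack([a,b])]),(800,343)))
```

```text
[ 0.53503809 -0.06265565  0.06101963] [-0.53780017  0.59694857 27.54132225] 0.2821436824765381
```

View pics/m3.png

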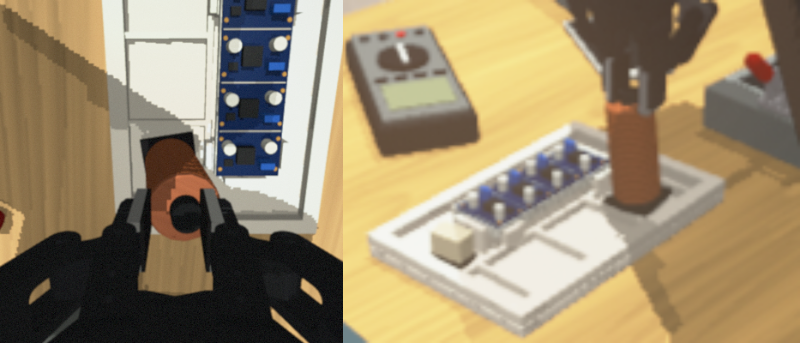

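Run:
```python
from h import *
d=dict(np.load("w3.npz"));T=d["T"]
f=lambda p:np.array(p)/.8574+[120,60]
print("stub",plane(d,f([(187,213)]),.106,T),"disc L,R,top",plane(d,f([(150,205),(218,205),(187,176)]),.096,T))
print("foot corners",plane(d,f([(141,142),(192,132)]),.016,T))
print("expected stub px (crop)",(proj(d,T,[[.532,-.0625,.106]])-[120,60])*.8574)
a=cv2.imread("pics/w3.png")[190:360,220:420];cv2.imwrite("pics/m4.png",cv2.resize(a,None,fx=3.5,fy=3.5,interpolation=2))
```

```text
stub [[ 0.54074089 -0.06048121  0.106     ]] disc L,R,top [[ 0.52251501 -0.06251758  0.096     ]
 [ 0.55700073 -0.05999393  0.096     ]
 [ 0.53989111 -0.04551038  0.096     ]]
foot corners [[ 0.50953222 -0.05085758  0.016     ]
 [ 0.54688121 -0.04037691  0.016     ]]
expected stub px (crop) [[168.3928526 215.6215556]]
```

View pics/m4.png

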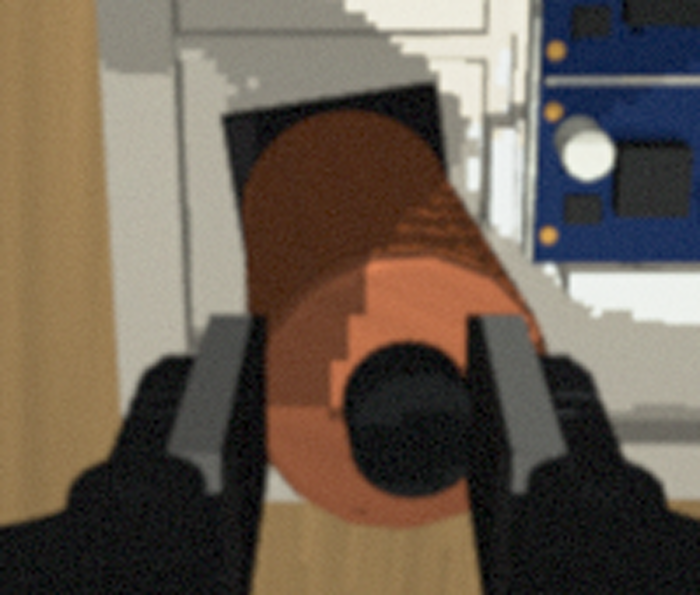

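Run:
```python
from h import *
e=snapshot("side");K=e["intrinsics"]
T=np.linalg.inv(np.vstack([np.c_[e["R"],e["t"]],[0,0,0,1]]))
print("cam",T[:3,3]);X=[[.535,-.0627,.061],[.535,-.0627,.096],[.535,-.0627,.016],[.535,-.0627,.08],[.535,-.0627,.13]]
f=lambda p:(p-[240,180])*5
print(f(proj(e,T,X)))
cv2.imwrite("pics/m5.png",cv2.resize(e["img"][180:300,240:400,::-1],None,fx=5,fy=5,interpolation=2))
```

```text
cam [-0.04419641  0.56485524  0.53047532]
[[504.13191222 252.27156231]
 [505.27486729 181.8386372 ]
 [502.69438864 339.26955963]
 [504.74969956 214.34427088]
 [506.40556863 110.99912208]]
```

View pics/m5.png

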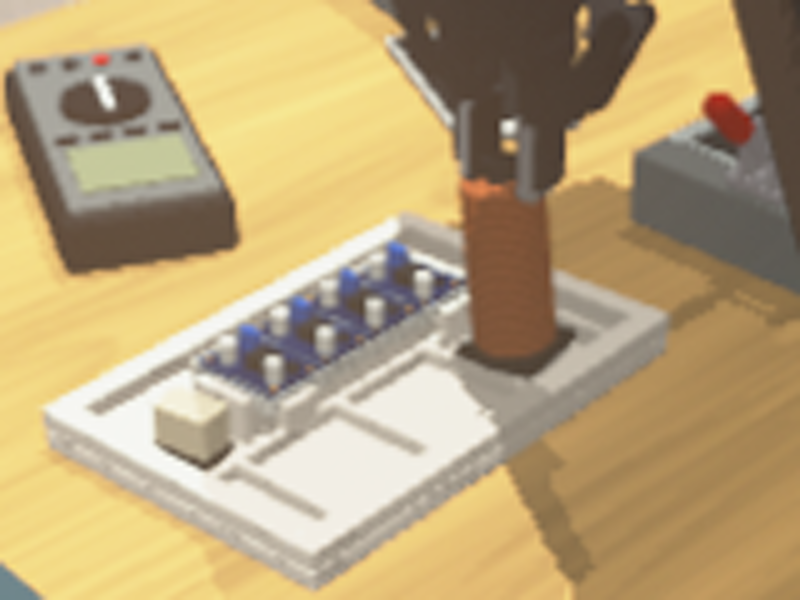

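The side view shows the rear fingertip resting on top of the choke winding. The fingertips sit about 38 mm farther back than the nominal TCP, and the wrist-image geometry agrees. I'll open, lift and check all three parts.

Call:
servo_tool(
  targets=[0.28, 0, 0, -0.003, 0, 0, 0, 0.4, 0, 0, -0.004, 0, 0, 0, 0.5, 0, 0, -0.004, 0, 0, 0, 0.6, 0, 0, -0.004, 0, 0, 0, 0.7, 0, 0, -0.004, 0, 0, 0, 0.85, 0, 0, -0.004, 0, 0, 0, 1, 0, 0, -0.004, 0, 0, 0, 1, 0, 0, -0.02, 0, 0, 0, 1, 0, 0, -0.05, 0, 0, 0, 1, 0, 0, -0.09, 0, 0, 0, 1, 0.02, 0, -0.13, 0, 0, 0, 1, 0.06, 0, -0.16, 0, 0, 0, 1, 0.1, 0, -0.19, 0, 0, 0, 1, 0.12, 0, -0.22, 0, 0, 0, 1, 0.12, 0, -0.24, 0, 0, 0, 1, 0.12, 0, -0.24, 0, 0, 0, 1, 0.12, 0, -0.24, 0, 0, 0],
)

```text
time_s: 20.4
eef_pos: [0.5225, 0.0578, 0.2975]
ee_rot: [[-0.077, 0.997, -0.0], [0.997, 0.077, -0.0], [-0.0, -0.0, -1.0]]
wrist_force: [0.3, -0.7, -0.6]
width: 1.002
```

Run:
```python
from h import *
d,T,s=wrist("w4");print(s["eef_pos"],s["width"])
e=snapshot("side")
a=cv2.imread("pics/w4.png");b=cv2.resize(e["img"][200:400,100:400,::-1],(780,520));a=cv2.resize(a[:400],(640,400))
cv2.imwrite("pics/m6.png",cv2.resize(np.vstack([a,cv2.resize(b,(640,427))]),(464,600)))
```

```text
[0.52250583 0.05776871 0.29748331] 1.001909767934241
```

View pics/m6.png

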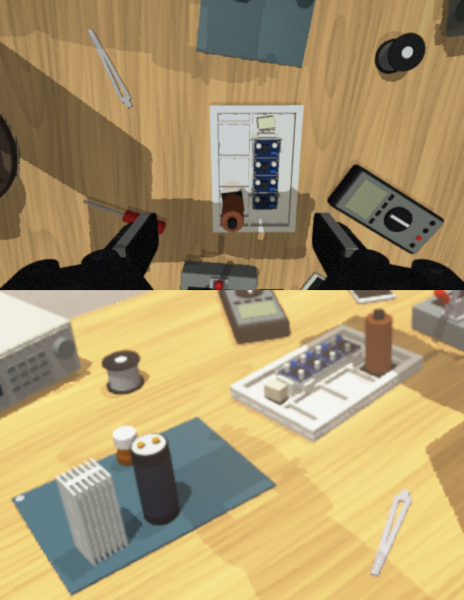

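Heatsink and capacitor both stand on the mat, and the choke is upright again in its pocket (stub at display (232,223)). I'll refine the choke position.

Run:
```python
from h import *
d=dict(np.load("w4.npz"));T=d["T"];im=d["img"]
g=im.max(2).astype(int);q=np.zeros(g.shape,np.uint8);q[295:325,305:335]=(g<45)[295:325,305:335]
c=max(cv2.findContours(q,0,1)[0],key=cv2.contourArea)[:,0];ctr,r=cv2.minEnclosingCircle(c.astype(np.float32));print(ctr,r,plane(d,[ctr],.106,T),(cv2.minEnclosingCircle((plane(d,c,.106,T)[:,:2]*1000).astype(np.float32))))
h=cv2.cvtColor(im,cv2.COLOR_RGB2HSV);row=int(ctr[1])
for y in (row-2,row+2):
  print(y,[(x,tuple(im[y,x])) for x in range(298,344,2)])
go([.532,-.0625,.036],4.4)
```

```text
(320.0, 307.28570556640625) 7.354129791259766 [[ 0.52761785 -0.06116057  0.106     ]] ((527.5938110351562, -61.150753021240234), 9.126825332641602)
305 [(298, (np.uint8(147), np.uint8(143), np.uint8(131))), (300, (np.uint8(150), np.uint8(146), np.uint8(135))), (302, (np.uint8(135), np.uint8(132), np.uint8(119))), (304, (np.uint8(107), np.uint8(83), np.uint8(71))), (306, (np.uint8(118), np.uint8(67), np.uint8(46))), (308, (np.uint8(114), np.uint8(66), np.uint8(40))), (310, (np.uint8(118), np.uint8(68), np.uint8(41))), (312, (np.uint8(110), np.uint8(64), np.uint8(44))), (314, (np.uint8(36), np.uint8(16), np.uint8(13))), (316, (np.uint8(24), np.uint8(28), np.uint8(23))), (318, (np.uint8(16), np.uint8(15), np.uint8(18))), (320, (np.uint8(28), np.uint8(29), np.uint8(26))), (322, (np.uint8(28), np.uint8(32), np.uint8(30))), (324, (np.uint8(20), np.uint8(19), np.uint8(18))), (326, (np.uint8(50), np.uint8(29), np.uint8(23))), (328, (np.uint8(116), np.uint8(68), np.uint8(46))), (330, (np.uint8(117), np.uint8(70), np.uint8(47))), (332, (np.uint8(116), np.uint8(67), np.uint8(44))), (334, (np.ui
[... 806 characters left out ...]
uint8(33), np.uint8(33))), (320, (np.uint8(23), np.uint8(29), np.uint8(25))), (322, (np.uint8(25), np.uint8(28), np.uint8(27))), (324, (np.uint8(22), np.uint8(23), np.uint8(18))), (326, (np.uint8(46), np.uint8(36), np.uint8(31))), (328, (np.uint8(114), np.uint8(68), np.uint8(45))), (330, (np.uint8(116), np.uint8(65), np.uint8(39))), (332, (np.uint8(114), np.uint8(65), np.uint8(40))), (334, (np.uint8(114), np.uint8(68), np.uint8(43))), (336, (np.uint8(91), np.uint8(78), np.uint8(69))), (338, (np.uint8(92), np.uint8(87), np.uint8(83))), (340, (np.uint8(91), np.uint8(88), np.uint8(81))), (342, (np.uint8(113), np.uint8(108), np.uint8(98)))]
shift [-0.1204  0.001   0.2607] rot [-0.11 -0.   -0.01]
```

Call:
servo_tool(
  targets=[1, -0.04, -0.001, 0, 0, 0, 0, 1, -0.08, -0.002, 0, 0, 0, 0, 1, -0.12, -0.003, 0.03, 0, 0, 0, 1, -0.12, -0.003, 0.07, 0, 0, 0, 1, -0.12, -0.003, 0.11, 0, 0, 0, 1, -0.12, -0.003, 0.14, 0, 0, 0, 1, -0.12, -0.003, 0.17, 0, 0, 0, 1, -0.12, -0.003, 0.2, 0, 0, 0, 1, -0.12, -0.003, 0.22, 0, 0, 0, 1, -0.12, -0.003, 0.24, 0, 0, 0, 1, -0.12, -0.003, 0.252, 0, 0, 0, 1, -0.12, -0.003, 0.26, 0, 0, 0, 1, -0.12, -0.003, 0.261, 0, 0, 0, 1, -0.12, -0.003, 0.261, 0, 0, 0],
)

```text
time_s: 21.9
eef_pos: [0.5291, -0.0622, 0.0371]
ee_rot: [[-0.077, 0.997, 0.0], [0.997, 0.077, -0.0], [-0.0, 0.0, -1.0]]
wrist_force: [-0.6, -0.3, -0.2]
width: 1.002
```

Call:
servo_tool(
  targets=[0.2, 0, 0, 0, 0, 0, 0, 0.2, 0, 0, 0, 0, 0, 0, 0.2, 0, 0, 0, 0, 0, 0, 0.2, 0, 0, 0, 0, 0, 0, 0.2, 0, 0, 0, 0, 0, 0, 0.2, 0, 0, 0, 0, 0, 0, 0.2, 0, 0, 0, 0, 0, 0, 0.2, 0, 0, 0, 0, 0, 0],
)

```text
time_s: 22.7
eef_pos: [0.529, -0.0621, 0.0375]
ee_rot: [[-0.077, 0.997, 0.0], [0.997, 0.077, -0.0], [-0.0, 0.0, -1.0]]
wrist_force: [-2.5, 0.3, 7.3]
width: 0.426
```

Call:
servo_tool(
  targets=[0.2, 0, 0, -0.01, 0, 0, 0, 0.2, 0, 0, -0.03, 0, 0, 0, 0.2, 0, 0, -0.055, 0, 0, 0, 0.2, 0, 0, -0.08, 0, 0, 0, 0.2, 0.01, 0, -0.1, 0, 0, 0, 0.2, 0.03, 0, -0.11, 0, 0, 0, 0.2, 0.06, -0.001, -0.11, 0, 0, 0, 0.2, 0.09, -0.001, -0.11, 0, 0, 0, 0.2, 0.12, -0.002, -0.11, 0, 0, 0, 0.2, 0.15, -0.002, -0.11, 0, 0, 0, 0.2, 0.18, -0.003, -0.11, 0, 0, 0, 0.2, 0.21, -0.003, -0.11, 0, 0, 0, 0.2, 0.24, -0.004, -0.11, 0, 0, 0, 0.2, 0.27, -0.005, -0.11, 0, 0, 0, 0.2, 0.295, -0.005, -0.11, 0, 0, 0, 0.2, 0.308, -0.005, -0.11, 0, 0, 0, 0.2, 0.313, -0.005, -0.11, 0, 0, 0, 0.2, 0.313, -0.005, -0.11, 0, 0, 0, 0.2, 0.313, -0.005, -0.11, 0, 0, 0],
)

```text
time_s: 24.6
eef_pos: [0.5, 0.2487, 0.1469]
ee_rot: [[-0.076, 0.997, -0.0], [0.997, 0.076, -0.0], [-0.0, -0.0, -1.0]]
wrist_force: [-0.1, -0.1, -2.3]
width: 0.421
```

Call:
servo_tool(
  targets=[0.2, 0, 0, 0.02, 0, 0, 0, 0.2, 0, 0, 0.045, 0, 0, 0, 0.2, 0, 0, 0.07, 0, 0, 0, 0.2, 0, 0, 0.09, 0, 0, 0, 0.2, 0, 0, 0.1, 0, 0, 0, 0.2, 0, 0, 0.106, 0, 0, 0, 0.2, 0, 0, 0.11, 0, 0, 0, 0.2, 0, 0, 0.113, 0, 0, 0, 0.2, 0, 0, 0.115, 0, 0, 0, 0.2, 0, 0, 0.1155, 0, 0, 0, 0.2, 0, 0, 0.1155, 0, 0, 0, 0.2, 0, 0, 0.1155, 0, 0, 0],
)

```text
time_s: 25.8
eef_pos: [0.5, 0.2497, 0.0316]
ee_rot: [[-0.077, 0.997, 0.0], [0.997, 0.077, 0.0], [0.0, 0.0, -1.0]]
wrist_force: [-0.1, -0.5, -2.4]
width: 0.423
```

Call:
servo_tool(
  targets=[0.2, 0, 0, 0.0012, 0, 0, 0, 0.2, 0, 0, 0.0012, 0, 0, 0, 0.7, 0, 0, 0.0012, 0, 0, 0, 1, 0, 0, 0.0012, 0, 0, 0, 1, 0, 0, 0.0012, 0, 0, 0, 1, 0, 0, 0.0012, 0, 0, 0, 1, 0, 0, 0.0012, 0, 0, 0, 1, 0, 0, 0.0012, 0, 0, 0, 1, 0, 0, -0.02, 0, 0, 0, 1, 0, 0, -0.05, 0, 0, 0, 1, 0, 0, -0.09, 0, 0, 0, 1, 0, 0, -0.13, 0, 0, 0, 1, -0.02, 0, -0.17, 0, 0, 0, 1, -0.06, 0, -0.21, 0, 0, 0, 1, -0.1, 0, -0.25, 0, 0, 0, 1, -0.14, 0, -0.28, 0, 0, 0, 1, -0.18, 0, -0.3, 0, 0, 0, 1, -0.22, 0, -0.3, 0, 0, 0],
)

```text
time_s: 27.6
eef_pos: [0.5174, 0.0289, 0.3345]
ee_rot: [[-0.078, 0.997, 0.005], [0.997, 0.078, -0.0], [-0.001, 0.005, -1.0]]
wrist_force: [0.3, -0.2, 0.7]
width: 1.001
```

Call:
servo_tool(
  targets=[1, -0.04, 0, 0, 0, 0, 0, 1, -0.08, 0, 0, 0, 0, 0, 1, -0.12, -0.005, 0, 0, 0, 0, 1, -0.16, -0.01, 0, 0, 0, 0, 1, -0.2, -0.02, 0, 0, 0, 0, 1, -0.24, -0.03, 0, 0, 0, 0, 1, -0.28, -0.04, 0, 0, 0, 0, 1, -0.3, -0.05, 0, 0, 0, 0, 1, -0.3, -0.06, 0, 0, 0, 0, 1, -0.3, -0.06, 0, 0, 0, 0, 1, -0.3, -0.06, 0, 0, 0, 0],
)

```text
time_s: 28.7
eef_pos: [0.4802, -0.2726, 0.3317]
ee_rot: [[-0.077, 0.997, 0.0], [0.997, 0.077, -0.0], [-0.0, 0.0, -1.0]]
wrist_force: [-0.1, 0.4, 0.5]
width: 0.999
```

Run:
```python
from h import *
d,T,s=wrist("w5");print(s["eef_pos"],s["width"])
e=snapshot("side")
a=cv2.imread("pics/w5.png")[:400];b=cv2.resize(e["img"][260:400,100:310,::-1],(300,200));a[:200,340:]=b
cv2.imwrite("pics/m7.png",cv2.resize(a,(800,500)))
```

```text
[ 0.48020059 -0.27259639  0.33168651] 0.9991082725110557
```

View pics/m7.png

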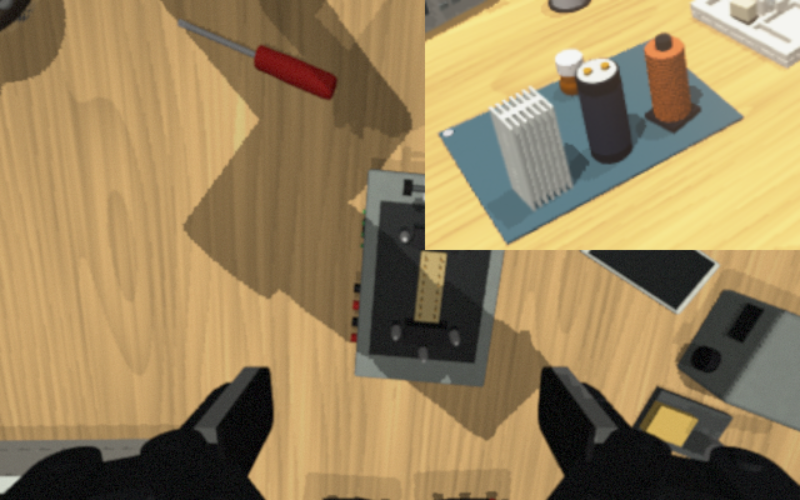

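All three parts stand on the mat. Next is a close crop of the fixture.

Run:
```python
import cv2
a=cv2.imread("pics/w5.png")[130:315,275:415];cv2.imwrite("pics/m8.png",cv2.resize(a,None,fx=3.2,fy=3.2,interpolation=2))
```

```text
(no output)
```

View pics/m8.png

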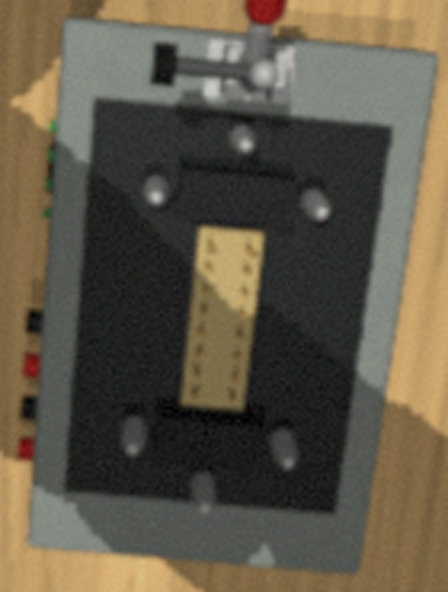

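Run:
```python
from h import *
d=dict(np.load("w5.npz"));T=d["T"]
f=lambda p,z:(plane(d,np.array(p)/3.2+[275,130],z,T)[:,:2]*1000)
for n,p,z in [("outer",[(66,18),(437,55),(357,572),(30,545)],.045),("panel",[(97,100),(391,127),(334,512),(66,491)],.045),("gold",[(198,228),(265,231),(243,411),(180,408)],.047),
  ("posts(top4)",[(155,185),(317,207),(287,458),(133,448)],.073),("endposts",[(243,137),(203,498)],.073)]:
    q=f(p,z);print(n,q.round(1).tolist(),"c",q.mean(0).round(1))
    if len(q)==4:print(cv2.minAreaRect(q.astype(np.float32)), "yaw", np.degrees(np.arctan2(*( (q[0]+q[1]-q[2]-q[3])[::-1] ))).round(2)-90, np.degrees(np.arctan2(*((q[1]+q[2]-q[0]-q[3])[::-1]))).round(2))
```

```text
outer [[440.1, -206.8], [586.5, -209.5], [583.3, -435.1], [436.8, -433.2]] c [ 511.7 -321.2]
((511.70501708984375, -321.08880615234375), (226.4410400390625, 146.5697784423828), 89.15252685546875) yaw -0.8299999999999983 -0.9
panel [[454.1, -237.2], [572.3, -238.7], [569.6, -406.9], [451.2, -406.1]] c [ 511.8 -322.2]
((511.76031494140625, -322.38348388671875), (169.37086486816406, 118.36016082763672), 89.08802032470703) yaw -0.9500000000000028 -0.56
gold [[498.7, -285.0], [526.1, -284.1], [524.8, -362.5], [497.8, -363.2]] c [ 511.8 -323.7]
((511.95849609375, -323.6701354980469), (79.37822723388672, 27.444448471069336), 89.36336517333984) yaw -0.7999999999999972 1.71
posts(top4) [[479.5, -265.1], [542.2, -268.7], [541.9, -372.3], [478.8, -372.8]] c [ 510.6 -319.8]
((510.7090148925781, -319.17852783203125), (107.72874450683594, 63.0639762878418), 89.64927673339844) yaw -0.25 -1.41
endposts [[511.2, -244.5], [509.3, -392.6]] c [ 510.2 -318.5]
```

Call:
servo_tool(
  targets=[0.7, 0.03, 0.014, 0, 0, 0, 0, 0.7, 0.07, 0.033, 0, 0, 0, 0, 0.7, 0.11, 0.051, 0, 0, 0, 0, 0.7, 0.15, 0.07, 0, 0, 0, 0, 0.7, 0.19, 0.088, 0.03, 0, 0, 0, 0.7, 0.23, 0.107, 0.06, 0, 0, 0, 0.7, 0.255, 0.118, 0.1, 0, 0, 0, 0.7, 0.264, 0.1225, 0.14, 0, 0, 0, 0.7, 0.264, 0.1225, 0.18, 0, 0, 0, 0.7, 0.264, 0.1225, 0.21, 0, 0, 0, 0.7, 0.264, 0.1225, 0.231, 0, 0, 0, 0.7, 0.264, 0.1225, 0.231, 0, 0, 0, 0.7, 0.264, 0.1225, 0.231, 0, 0, 0],
)

```text
time_s: 30.1
eef_pos: [0.5823, -0.0002, 0.1009]
ee_rot: [[-0.078, 0.997, 0.0], [0.997, 0.078, -0.0], [-0.0, 0.0, -1.0]]
wrist_force: [0.2, 0.9, 0.6]
width: 0.7
```

Run:
```python
from h import *
d,T,s=wrist("w6");print(s["eef_pos"],s["width"])
e=snapshot("side");E=np.linalg.inv(np.vstack([np.c_[e["R"],e["t"]],[0,0,0,1]]))
p=s["eef_pos"];print("side proj of tip center at dz=0,.03,.04,.05",[(proj(e,E,p+[0,0,z])[0]-[230,150]).round(1) for z in (0,.03,.04,.05)])
a=cv2.imread("pics/w6.png");b=cv2.resize(e["img"][150:300,230:400,::-1],(544,480));
cv2.imwrite("pics/m9.png",cv2.resize(np.hstack([a,b]),(800,324)))
go([.582,.0005,-.01],4.4,s)
```

```text
[ 5.82282078e-01 -2.05806049e-04  1.00921774e-01] 0.7002873909725257
side proj of tip center at dz=0,.03,.04,.05 [array([75.2, 66.7]), array([74.8, 54.1]), array([74.7, 49.8]), array([74.6, 45.5])]
shift [ 0.0007 -0.0003  0.1109] rot [0.01 0.01 0.07]
```

View pics/m9.png

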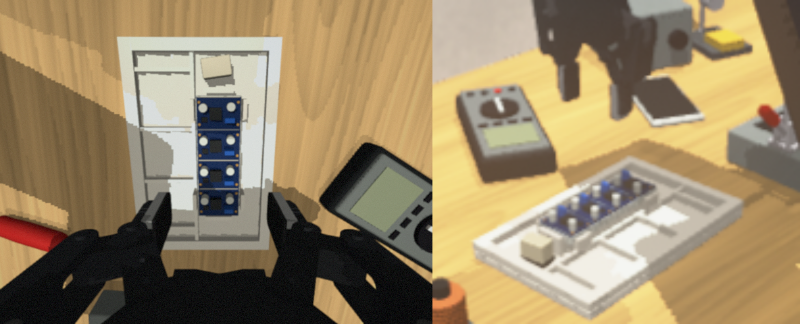

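The fingertips are confirmed about 43 mm behind the TCP at this opening and straddle the strip. Now the descent.

Call:
servo_tool(
  targets=[0.7, 0.0007, 0, 0.02, 0, 0, 0, 0.7, 0.0007, 0, 0.045, 0, 0, 0, 0.7, 0.0007, 0, 0.065, 0, 0, 0, 0.7, 0.0007, 0, 0.08, 0, 0, 0, 0.7, 0.0007, 0, 0.092, 0, 0, 0, 0.7, 0.0007, 0, 0.1, 0, 0, 0, 0.7, 0.0007, 0, 0.106, 0, 0, 0, 0.7, 0.0007, 0, 0.11, 0, 0, 0, 0.7, 0.0007, 0, 0.112, 0, 0, 0, 0.7, 0.0007, 0, 0.112, 0, 0, 0],
)

```text
time_s: 31.2
eef_pos: [0.582, -0.0001, -0.0115]
ee_rot: [[-0.077, 0.997, 0.0], [0.997, 0.077, -0.0], [-0.0, 0.0, -1.0]]
wrist_force: [-0.8, 0.6, -0.3]
width: 0.702
```

Call:
servo_tool(
  targets=[0.7, 0, 0, 0.002, 0, 0, 0, 0.7, 0, 0, 0.004, 0, 0, 0, 0.7, 0, 0, 0.006, 0, 0, 0, 0.7, 0, 0, 0.0075, 0, 0, 0, 0.7, 0, 0, 0.0075, 0, 0, 0],
)

```text
time_s: 31.7
eef_pos: [0.5818, -0.0001, -0.0193]
ee_rot: [[-0.077, 0.997, -0.0], [0.997, 0.077, -0.0], [-0.0, -0.0, -1.0]]
wrist_force: [-1.5, 0.6, -0.2]
width: 0.696
```

Call:
servo_tool(
  targets=[0.3, 0, 0, 0, 0, 0, 0, 0.3, 0, 0, 0, 0, 0, 0, 0.3, 0, 0, 0, 0, 0, 0, 0.3, 0, 0, 0, 0, 0, 0, 0.3, 0, 0, 0, 0, 0, 0, 0.3, 0, 0, 0, 0, 0, 0, 0.3, 0, 0, 0, 0, 0, 0],
)

```text
time_s: 32.4
eef_pos: [0.5818, -0.0001, -0.0188]
ee_rot: [[-0.077, 0.997, -0.0], [0.997, 0.077, -0.0], [-0.0, -0.0, -1.0]]
wrist_force: [-2.0, 0.1, 5.2]
width: 0.518
```

Call:
servo_tool(
  targets=[0.3, 0, 0, -0.005, 0, 0, 0, 0.3, 0, 0, -0.012, 0, 0, 0, 0.3, 0, 0, -0.02, 0, 0, 0, 0.3, 0, 0, -0.03, 0, 0, 0, 0.3, 0, 0, -0.045, 0, 0, 0, 0.3, 0, 0, -0.06, 0, 0, 0, 0.3, 0, 0, -0.08, 0, 0, 0, 0.3, 0, 0, -0.1, 0, 0, 0, 0.3, 0, 0, -0.12, 0, 0, 0, 0.3, 0, 0, -0.12, 0, 0, 0, 0.3, 0, 0, -0.12, 0, 0, 0],
)

```text
time_s: 33.5
eef_pos: [0.5818, -0.0001, 0.101]
ee_rot: [[-0.077, 0.997, 0.001], [0.997, 0.077, -0.0], [-0.0, 0.001, -1.0]]
wrist_force: [-0.7, -0.0, -1.4]
width: 0.521
```

Run:
```python
from h import *
d,T,s=wrist("w7");print(s["eef_pos"],s["width"],s["wrist_force"])
e=snapshot("side")
a=cv2.imread("pics/w7.png");b=cv2.resize(e["img"][150:300,230:400,::-1],(544,480));
cv2.imwrite("pics/m10.png",cv2.resize(np.hstack([a,b]),(800,324)))
go([.5113,-.3205,.16],-.85,s)
```

```text
[ 5.81774428e-01 -1.12581099e-04  1.01038475e-01] 0.5213797331211011 [-0.73597313 -0.00600181 -1.43851385]
shift [-0.314  -0.0949 -0.059 ] rot [0.04 0.01 5.27]
```

View pics/m10.png

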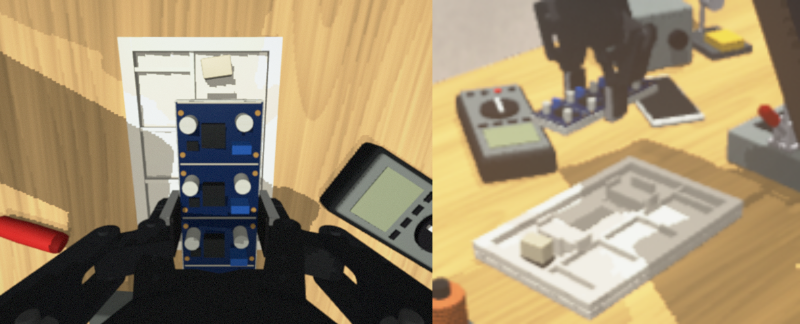

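Run:
```python
from h import *
d=dict(np.load("w7.npz"));T=d["T"];s=state();p=s["eef_pos"];R=s["ee_rot"]
q=plane(d,np.array([(176,101),(264,101),(220,101)])/.6757,p[2]+.0428+.010,T)
print(((q-p)@R).round(4))
```

```text
[[ 0.0649 -0.0209 -0.0528]
 [ 0.0649  0.0235 -0.0528]
 [ 0.065   0.0013 -0.0528]]
```

Call:
servo_tool(
  targets=[0.3, 0, 0, -0.02, 0, 0, 0, 0.3, -0.01, -0.003, -0.04, 0, 0, 0, 0.3, -0.03, -0.009, -0.059, 0, 0, 0.5, 0.3, -0.055, -0.017, -0.059, 0, 0, 1, 0.3, -0.08, -0.024, -0.059, 0, 0, 1.5, 0.3, -0.105, -0.032, -0.059, 0, 0, 2, 0.3, -0.13, -0.039, -0.059, 0, 0, 2.5, 0.3, -0.155, -0.047, -0.059, 0, 0, 3, 0.3, -0.18, -0.054, -0.059, 0, 0, 3.5, 0.3, -0.205, -0.062, -0.059, 0, 0, 4, 0.3, -0.23, -0.07, -0.059, 0, 0, 4.5, 0.3, -0.255, -0.077, -0.059, 0, 0, 5, 0.3, -0.28, -0.085, -0.059, 0, 0, 5.27, 0.3, -0.3, -0.091, -0.059, 0, 0, 5.27, 0.3, -0.31, -0.094, -0.059, 0, 0, 5.27, 0.3, -0.314, -0.095, -0.059, 0, 0, 5.27, 0.3, -0.314, -0.095, -0.059, 0, 0, 5.27, 0.3, -0.314, -0.095, -0.059, 0, 0, 5.27],
)

```text
time_s: 35.4
eef_pos: [0.5115, -0.3197, 0.1597]
ee_rot: [[0.014, 1.0, -0.0], [1.0, -0.014, 0.0], [0.0, -0.0, -1.0]]
wrist_force: [-0.8, 0.6, -2.3]
width: 0.519
```

Call:
servo_tool(
  targets=[0.3, 0, -0.0015, 0.02, 0, 0, 0, 0.3, 0, -0.0015, 0.045, 0, 0, 0, 0.3, 0, -0.0015, 0.07, 0, 0, 0, 0.3, 0, -0.0015, 0.09, 0, 0, 0, 0.3, 0, -0.0015, 0.105, 0, 0, 0, 0.3, 0, -0.0015, 0.115, 0, 0, 0, 0.3, 0, -0.0015, 0.119, 0, 0, 0, 0.3, 0, -0.0015, 0.119, 0, 0, 0, 0.3, 0, -0.0015, 0.119, 0, 0, 0],
)

```text
time_s: 36.3
eef_pos: [0.5103, -0.3206, 0.0416]
ee_rot: [[0.015, 1.0, 0.001], [1.0, -0.015, -0.001], [-0.001, 0.001, -1.0]]
wrist_force: [0.2, -0.2, -2.3]
width: 0.517
```

Run:
```python
from h import *
d,T,s=wrist("w8");p=s["eef_pos"];print(p,s["width"],s["wrist_force"])
a=cv2.imread("pics/w8.png")[60:360,200:450];cv2.imwrite("pics/m11.png",cv2.resize(a,(500,600),interpolation=2))
F=lambda x,y,z:(np.array([.5113,-.3205,0])+np.array([[.99989,.0148,0],[-.0148,.99989,0],[0,0,1]])@[x,y,z])
print("pred +y post tops side-,side+,end (crop)",[((proj(d,T,F(*q))[0]-[200,60])*2).round(0) for q in [(-.032,.052,.073),(.032,.052,.073),(0,.075,.073)]])
print("pred strip +y corners top",[((proj(d,T,p+s["ee_rot"]@np.array(q))[0]-[200,60])*2).round(0) for q in [(.065,-.0217,-.0528),(.065,.0243,-.0528)]])
```

```text
[ 0.51025295 -0.32058519  0.04161507] 0.5171316364565552 [ 0.21219979 -0.20524965 -2.33578611]
pred +y post tops side-,side+,end (crop) [array([ 94., 241.]), array([409., 241.]), array([252., 122.])]
pred strip +y corners top [array([118., 179.]), array([389., 179.])]
```

View pics/m11.png

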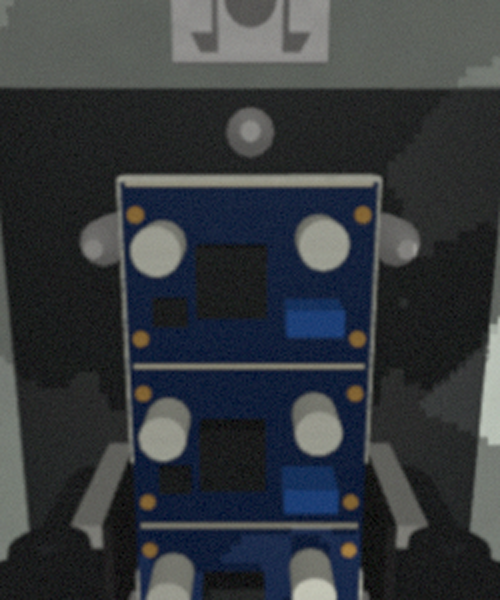

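The strip is centred between the posts: strip edges at 120 and 380, posts at 92 and 408, end post at 250. Now I'll seat it.

Call:
servo_tool(
  targets=[0.3, -0.0005, 0, 0.003, 0, 0, 0, 0.3, -0.0005, 0, 0.007, 0, 0, 0, 0.3, -0.0005, 0, 0.011, 0, 0, 0, 0.3, -0.0005, 0, 0.015, 0, 0, 0, 0.3, -0.0005, 0, 0.018, 0, 0, 0, 0.3, -0.0005, 0, 0.021, 0, 0, 0, 0.3, -0.0005, 0, 0.0235, 0, 0, 0, 0.3, -0.0005, 0, 0.025, 0, 0, 0, 0.3, -0.0005, 0, 0.025, 0, 0, 0, 0.3, -0.0005, 0, 0.025, 0, 0, 0],
)

```text
time_s: 37.35
eef_pos: [0.5098, -0.321, 0.0162]
ee_rot: [[0.015, 1.0, 0.0], [1.0, -0.015, -0.0], [-0.0, 0.0, -1.0]]
wrist_force: [-2.1, 1.4, 3.5]
width: 0.524
```

Call:
servo_tool(
  targets=[0.6, 0, 0, 0, 0, 0, 0, 0.8, 0, 0, 0, 0, 0, 0, 0.8, 0, 0, 0, 0, 0, 0, 0.8, 0, 0, 0, 0, 0, 0, 0.8, 0, 0, 0, 0, 0, 0, 0.8, 0, 0, -0.02, 0, 0, 0, 0.8, 0, 0, -0.05, 0, 0, 0, 0.9, 0, 0, -0.09, 0, 0, 0, 1, 0, 0, -0.13, 0, 0, 0, 1, 0, 0, -0.17, 0, 0, 0, 1, 0, 0, -0.2, 0, 0, 0, 1, 0.03, 0, -0.21, 0, 0, 0, 1, 0.05, 0, -0.21, 0, 0, 0, 1, 0.05, 0, -0.21, 0, 0, 0, 1, 0.05, 0, -0.21, 0, 0, 0],
)

```text
time_s: 38.85
eef_pos: [0.5105, -0.2705, 0.2251]
ee_rot: [[0.014, 1.0, -0.001], [1.0, -0.014, 0.0], [0.0, -0.001, -1.0]]
wrist_force: [-0.9, 0.4, -0.2]
width: 0.998
```

Run:
```python
from h import *
d,T,s=wrist("w9");p=s["eef_pos"];print(p,s["width"],s["wrist_force"])
im=d["img"];h=cv2.cvtColor(im,cv2.COLOR_RGB2HSV);m=((h[...,0]>100)&(h[...,0]<130)&(h[...,1]>100)).astype(np.uint8);m[360:]=0
m=cv2.morphologyEx(m,cv2.MORPH_CLOSE,np.ones((9,9)));c=max(cv2.findContours(m,0,1)[0],key=cv2.contourArea)[:,0]
print(cv2.boundingRect(c),cv2.minAreaRect((plane(d,c,.070,T)[:,:2]*1000).astype(np.float32)))
cv2.imwrite("pics/m12.png",cv2.resize(im[100:400,200:450,::-1],(500,600),interpolation=2))
e=snapshot("side")
```

```text
[ 0.51051893 -0.2704942   0.22511462] 0.9980421865069434 [-0.9273413   0.41242139 -0.24399798]
(302, 191, 53, 130) ((514.9118041992188, -318.1556396484375), (134.14437866210938, 50.90302276611328), 89.3742446899414)
```

View pics/m12.png

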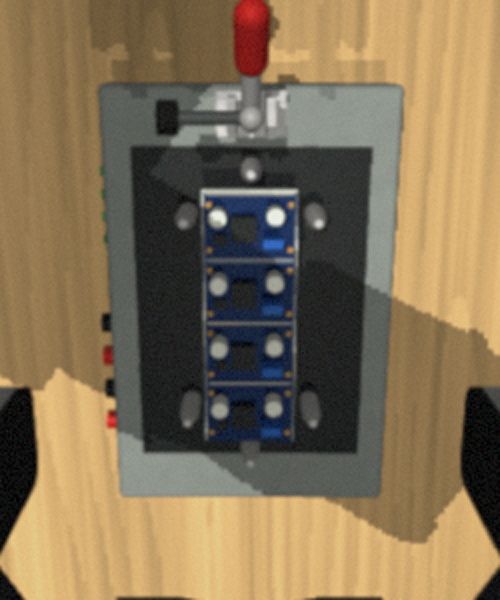

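The strip sits flat between all six posts. Now I'll return the parts, choke first.

Run:
```python
from h import *
go([.50,.2497,.15],4.4)
```

```text
shift [ 0.5207 -0.0181  0.0753] rot [-0.06 -0.03 -5.25]
```

Call:
servo_tool(
  targets=[1, 0.04, -0.001, 0, 0, 0, -0.5, 1, 0.08, -0.003, 0, 0, 0, -1, 1, 0.12, -0.004, 0, 0, 0, -1.5, 1, 0.16, -0.006, 0, 0, 0, -2, 1, 0.2, -0.007, 0, 0, 0, -2.5, 1, 0.24, -0.008, 0, 0, 0, -3, 1, 0.28, -0.01, 0, 0, 0, -3.5, 1, 0.32, -0.011, 0, 0, 0, -4, 1, 0.36, -0.013, 0, 0, 0, -4.5, 1, 0.4, -0.014, 0, 0, 0, -5, 1, 0.44, -0.015, 0, 0, 0, -5.25, 1, 0.48, -0.017, 0, 0, 0, -5.25, 1, 0.51, -0.018, 0.01, 0, 0, -5.25, 1, 0.5207, -0.018, 0.04, 0, 0, -5.25, 1, 0.5207, -0.018, 0.07, 0, 0, -5.25, 1, 0.5207, -0.018, 0.075, 0, 0, -5.25, 1, 0.5207, -0.018, 0.075, 0, 0, -5.25, 1, 0.5207, -0.018, 0.075, 0, 0, -5.25],
)

```text
time_s: 40.75
eef_pos: [0.5011, 0.2497, 0.1519]
ee_rot: [[-0.076, 0.997, 0.001], [0.997, 0.076, 0.0], [0.0, 0.001, -1.0]]
wrist_force: [-0.0, -0.6, 0.4]
width: 1.0
```

Run:
```python
from h import *
d,T,s=wrist("w10");print(s["eef_pos"],s["joint_positions"].round(0));go([.50,.2497,.031],4.4,s)
im=d["img"];px=proj(d,T,[[.5,.2497,.099],[.4996,.3199,.095]]);print(px)
h=cv2.cvtColor(im,cv2.COLOR_RGB2HSV)
m=((h[...,0]<14)&(h[...,1]>110)&(h[...,2]>50)).astype(np.uint8);x,y=px[0].astype(int);q=np.zeros_like(m);q[max(0,y-60):y+60,x-60:x+60]=m[max(0,y-60):y+60,x-60:x+60]
c=max(cv2.findContours(q,0,1)[0],key=cv2.contourArea);print(cv2.boundingRect(c))
# dark stub
v=im.max(2);q=np.zeros_like(m);q[y-30:y+30,x-30:x+30]=(v<45)[y-30:y+30,x-30:x+30]
c=max(cv2.findContours(q,0,1)[0],key=cv2.contourArea)[:,0];ctr,r=cv2.minEnclosingCircle(c.astype(np.float32));print(ctr,r,plane(d,[ctr],.099,T))
```

```text
[0.50114256 0.24965318 0.1518879 ] [ 20.  26. 102.  -0.  53.  15.]
shift [ 1.000e-04 -1.300e-03  1.209e-01] rot [ 0.07 -0.01 -0.04]
[[321.52871945 242.43261614]
 [329.19801808 134.22365855]]
(293, 196, 54, 70)
(319.3611145019531, 243.38888549804688) 11.690712928771973 [[0.49859275 0.24891762 0.099     ]]
```

Choke is within 1.5 mm of where I left it.

Call:
servo_tool(
  targets=[1, 0, -0.001, 0.03, 0, 0, 0, 1, 0, -0.0015, 0.06, 0, 0, 0, 1, 0, -0.0015, 0.085, 0, 0, 0, 1, 0, -0.0015, 0.105, 0, 0, 0, 1, 0, -0.0015, 0.116, 0, 0, 0, 1, 0, -0.0015, 0.121, 0, 0, 0, 1, 0, -0.0015, 0.121, 0, 0, 0, 0.2, 0, -0.0015, 0.121, 0, 0, 0, 0.2, 0, -0.0015, 0.121, 0, 0, 0, 0.2, 0, -0.0015, 0.121, 0, 0, 0, 0.2, 0, -0.0015, 0.121, 0, 0, 0, 0.2, 0, -0.0015, 0.121, 0, 0, 0, 0.2, 0, -0.0015, 0.121, 0, 0, 0, 0.2, 0, -0.0015, 0.121, 0, 0, 0, 0.2, 0, -0.0015, 0.121, 0, 0, 0],
)

```text
time_s: 42.3
eef_pos: [0.4989, 0.2499, 0.0307]
ee_rot: [[-0.077, 0.997, 0.001], [0.997, 0.077, 0.0], [0.0, 0.001, -1.0]]
wrist_force: [-1.5, -0.2, 7.2]
width: 0.422
```

Call:
servo_tool(
  targets=[0.2, 0, 0, -0.01, 0, 0, 0, 0.2, 0, 0, -0.03, 0, 0, 0, 0.2, 0, 0, -0.055, 0, 0, 0, 0.2, 0, 0, -0.08, 0, 0, 0, 0.2, -0.01, 0, -0.1, 0, 0, 0, 0.2, -0.03, 0.001, -0.11, 0, 0, 0, 0.2, -0.06, 0.002, -0.11, 0, 0, 0, 0.2, -0.09, 0.003, -0.11, 0, 0, 0, 0.2, -0.12, 0.004, -0.11, 0, 0, 0, 0.2, -0.15, 0.005, -0.11, 0, 0, 0, 0.2, -0.18, 0.006, -0.11, 0, 0, 0, 0.2, -0.21, 0.007, -0.11, 0, 0, 0, 0.2, -0.24, 0.008, -0.11, 0, 0, 0, 0.2, -0.27, 0.009, -0.11, 0, 0, 0, 0.2, -0.295, 0.009, -0.11, 0, 0, 0, 0.2, -0.309, 0.009, -0.11, 0, 0, 0, 0.2, -0.314, 0.009, -0.11, 0, 0, 0, 0.2, -0.314, 0.009, -0.11, 0, 0, 0, 0.2, -0.314, 0.009, -0.11, 0, 0, 0],
)

```text
time_s: 44.2
eef_pos: [0.5317, -0.0617, 0.14]
ee_rot: [[-0.077, 0.997, -0.0], [0.997, 0.077, 0.0], [0.0, -0.0, -1.0]]
wrist_force: [0.4, -0.0, -2.3]
width: 0.423
```

Call:
servo_tool(
  targets=[0.2, 0, 0, 0.02, 0, 0, 0, 0.2, 0, 0, 0.045, 0, 0, 0, 0.2, 0, 0, 0.065, 0, 0, 0, 0.2, 0, 0, 0.08, 0, 0, 0, 0.2, 0, 0, 0.09, 0, 0, 0, 0.2, 0, 0, 0.096, 0, 0, 0, 0.2, 0, 0, 0.1, 0, 0, 0, 0.2, 0, 0, 0.102, 0, 0, 0, 0.2, 0, 0, 0.102, 0, 0, 0, 0.2, 0, 0, 0.102, 0, 0, 0],
)

```text
time_s: 45.2
eef_pos: [0.5321, -0.0626, 0.0383]
ee_rot: [[-0.077, 0.997, 0.001], [0.997, 0.077, -0.0], [-0.0, 0.001, -1.0]]
wrist_force: [-0.1, 0.1, -2.1]
width: 0.423
```

Call:
servo_tool(
  targets=[0.2, 0, 0, 0.0009, 0, 0, 0, 0.2, 0, 0, 0.0009, 0, 0, 0, 0.7, 0, 0, 0.0009, 0, 0, 0, 1, 0, 0, 0.0009, 0, 0, 0, 1, 0, 0, 0.0009, 0, 0, 0, 1, 0, 0, 0.0009, 0, 0, 0, 1, 0, 0, 0.0009, 0, 0, 0, 1, 0, 0, -0.02, 0, 0, 0, 1, 0, 0, -0.05, 0, 0, 0, 1, 0, 0, -0.09, 0, 0, 0, 1, 0, 0, -0.13, 0, 0, 0, 1, 0.03, 0, -0.13, 0, 0, 0, 1, 0.07, 0, -0.13, 0, 0, 0, 1, 0.11, 0, -0.13, 0, 0, 0, 1, 0.15, -0.001, -0.13, 0, 0, 0, 1, 0.19, -0.001, -0.13, 0, 0, 0, 1, 0.23, -0.002, -0.13, 0, 0, 0, 1, 0.27, -0.002, -0.13, 0, 0, 0, 1, 0.31, -0.003, -0.13, 0, 0, 0, 1, 0.35, -0.003, -0.13, 0, 0, 0],
)

```text
time_s: 47.2
eef_pos: [0.5015, 0.2878, 0.1679]
ee_rot: [[-0.077, 0.997, -0.0], [0.997, 0.077, -0.0], [-0.0, -0.0, -1.0]]
wrist_force: [-0.1, 0.1, -1.4]
width: 1.001
```

Run:
```python
from h import *
s=state();print(s["eef_pos"],s["wrist_force"]);go([.4996,.3199,.031],4.4,s)
d,T,s=wrist("w11");im=d["img"];px=proj(d,T,[[.4996,.3199,.095]])[0].astype(int);print(px)
h=cv2.cvtColor(im,cv2.COLOR_RGB2HSV);x,y=px;m=np.zeros(h.shape[:2],np.uint8);w=(h[...,1]<60)&(h[...,2]>110);m[y-40:y+40,x-40:x+40]=w[y-40:y+40,x-40:x+40]
m=cv2.morphologyEx(m,cv2.MORPH_CLOSE,np.ones((11,11)));c=max(cv2.findContours(m,0,1)[0],key=cv2.contourArea)[:,0];ctr,r=cv2.minEnclosingCircle(c.astype(np.float32));print(ctr,r,plane(d,[ctr],.095,T),cv2.boundingRect(c))
```

```text
[0.5015396  0.28783436 0.16788215] [-0.09192205  0.09358723 -1.41115749]
shift [0.0321 0.0005 0.1369] rot [-0.    0.01  0.01]
[324 190]
(325.1520080566406, 187.6271514892578) 51.29834747314453 [[0.50017135 0.32204609 0.095     ]] (284, 153, 80, 77)
```

Call:
servo_tool(
  targets=[1, 0.02, 0.0005, 0, 0, 0, 0, 1, 0.033, 0.0005, 0.01, 0, 0, 0, 1, 0.033, 0.0005, 0.04, 0, 0, 0, 1, 0.033, 0.0005, 0.07, 0, 0, 0, 1, 0.033, 0.0005, 0.1, 0, 0, 0, 1, 0.033, 0.0005, 0.12, 0, 0, 0, 1, 0.033, 0.0005, 0.131, 0, 0, 0, 1, 0.033, 0.0005, 0.1365, 0, 0, 0, 1, 0.033, 0.0005, 0.1365, 0, 0, 0, 0.2, 0.033, 0.0005, 0.1365, 0, 0, 0, 0.2, 0.033, 0.0005, 0.1365, 0, 0, 0, 0.2, 0.033, 0.0005, 0.1365, 0, 0, 0, 0.2, 0.033, 0.0005, 0.1365, 0, 0, 0, 0.2, 0.033, 0.0005, 0.1365, 0, 0, 0, 0.2, 0.033, 0.0005, 0.1365, 0, 0, 0, 0.2, 0.033, 0.0005, 0.1365, 0, 0, 0, 0.2, 0.033, 0.0005, 0.1365, 0, 0, 0],
)

```text
time_s: 48.95
eef_pos: [0.5001, 0.3193, 0.0322]
ee_rot: [[-0.077, 0.997, 0.001], [0.997, 0.077, 0.0], [0.0, 0.001, -1.0]]
wrist_force: [-1.3, 0.2, 6.5]
width: 0.452
```

Call:
servo_tool(
  targets=[0.2, 0, 0, -0.01, 0, 0, 0, 0.2, 0, 0, -0.03, 0, 0, 0, 0.2, 0, 0, -0.055, 0, 0, 0, 0.2, 0, 0, -0.08, 0, 0, 0, 0.2, -0.01, 0, -0.1, 0, 0, 0, 0.2, -0.03, 0.001, -0.11, 0, 0, 0, 0.2, -0.06, 0.001, -0.11, 0, 0, 0, 0.2, -0.09, 0.002, -0.11, 0, 0, 0, 0.2, -0.12, 0.002, -0.11, 0, 0, 0, 0.2, -0.15, 0.003, -0.11, 0, 0, 0, 0.2, -0.18, 0.003, -0.11, 0, 0, 0, 0.2, -0.21, 0.004, -0.11, 0, 0, 0, 0.2, -0.24, 0.004, -0.11, 0, 0, 0, 0.2, -0.27, 0.005, -0.11, 0, 0, 0, 0.2, -0.3, 0.006, -0.11, 0, 0, 0, 0.2, -0.319, 0.006, -0.11, 0, 0, 0, 0.2, -0.3256, 0.006, -0.11, 0, 0, 0, 0.2, -0.3256, 0.006, -0.11, 0, 0, 0, 0.2, -0.3256, 0.006, -0.11, 0, 0, 0],
)

```text
time_s: 50.85
eef_pos: [0.5309, -0.0044, 0.1416]
ee_rot: [[-0.077, 0.997, 0.0], [0.997, 0.077, 0.0], [0.0, 0.0, -1.0]]
wrist_force: [-0.3, 0.2, -1.8]
width: 0.45
```

Call:
servo_tool(
  targets=[0.2, 0, 0, 0.02, 0, 0, 0, 0.2, 0, 0, 0.045, 0, 0, 0, 0.2, 0, 0, 0.065, 0, 0, 0, 0.2, 0, 0, 0.08, 0, 0, 0, 0.2, 0, 0, 0.09, 0, 0, 0, 0.2, 0, 0, 0.096, 0, 0, 0, 0.2, 0, 0, 0.1, 0, 0, 0, 0.2, 0, 0, 0.102, 0, 0, 0, 0.2, 0, 0, 0.102, 0, 0, 0, 0.2, 0, 0, 0.102, 0, 0, 0],
)

```text
time_s: 51.85
eef_pos: [0.5312, -0.0051, 0.0398]
ee_rot: [[-0.077, 0.997, 0.001], [0.997, 0.077, -0.0], [-0.0, 0.001, -1.0]]
wrist_force: [0.6, 0.2, -0.5]
width: 0.454
```

Call:
servo_tool(
  targets=[0.2, 0, 0, 0.0008, 0, 0, 0, 0.2, 0, 0, 0.0008, 0, 0, 0, 0.7, 0, 0, 0.0008, 0, 0, 0, 1, 0, 0, 0.0008, 0, 0, 0, 1, 0, 0, 0.0008, 0, 0, 0, 1, 0, 0, 0.0008, 0, 0, 0, 1, 0, 0, 0.0008, 0, 0, 0, 1, 0, 0, -0.02, 0, 0, 0, 1, 0, 0, -0.05, 0, 0, 0, 1, 0, 0, -0.09, 0, 0, 0, 1, 0, 0, -0.13, 0, 0, 0, 1, 0.03, 0, -0.13, 0, 0, 0, 1, 0.07, 0, -0.13, 0, 0, 0, 1, 0.11, 0, -0.13, 0, 0, 0, 1, 0.15, 0, -0.13, 0, 0, 0, 1, 0.19, 0, -0.13, 0, 0, 0, 1, 0.23, 0, -0.13, 0, 0, 0, 1, 0.27, 0, -0.13, 0, 0, 0, 1, 0.31, 0, -0.13, 0, 0, 0, 1, 0.35, 0, -0.13, 0, 0, 0],
)

```text
time_s: 53.85
eef_pos: [0.5037, 0.3456, 0.1693]
ee_rot: [[-0.077, 0.997, -0.0], [0.997, 0.077, -0.0], [-0.0, -0.0, -1.0]]
wrist_force: [0.6, -0.9, 0.5]
width: 1.0
```

Run:
```python
from h import *
s=state();print(s["eef_pos"],s["wrist_force"]);go([.4997,.390,.031],4.4,s)
```

```text
[0.50367423 0.34555493 0.16932646] [ 0.62724097 -0.92301509  0.4646276 ]
shift [ 0.0446 -0.0005  0.1383] rot [-0.    0.01  0.  ]
```

Call:
servo_tool(
  targets=[1, 0.02, -0.0005, 0, 0, 0, 0, 1, 0.04, -0.0005, 0, 0, 0, 0, 1, 0.0455, -0.0005, 0.02, 0, 0, 0, 1, 0.0455, -0.0005, 0.045, 0, 0, 0, 1, 0.0455, -0.0005, 0.07, 0, 0, 0, 1, 0.0455, -0.0005, 0.1, 0, 0, 0, 1, 0.0455, -0.0005, 0.12, 0, 0, 0, 1, 0.0455, -0.0005, 0.131, 0, 0, 0, 1, 0.0455, -0.0005, 0.1375, 0, 0, 0, 1, 0.0455, -0.0005, 0.1375, 0, 0, 0, 0.2, 0.0455, -0.0005, 0.1375, 0, 0, 0, 0.2, 0.0455, -0.0005, 0.1375, 0, 0, 0, 0.2, 0.0455, -0.0005, 0.1375, 0, 0, 0, 0.2, 0.0455, -0.0005, 0.1375, 0, 0, 0, 0.2, 0.0455, -0.0005, 0.1375, 0, 0, 0, 0.2, 0.0455, -0.0005, 0.1375, 0, 0, 0, 0.2, 0.0455, -0.0005, 0.1375, 0, 0, 0, 0.2, 0.0455, -0.0005, 0.1375, 0, 0, 0],
)

```text
time_s: 55.65
eef_pos: [0.5003, 0.3894, 0.0328]
ee_rot: [[-0.077, 0.997, 0.001], [0.997, 0.077, 0.0], [0.0, 0.001, -1.0]]
wrist_force: [-2.1, -1.5, 4.8]
width: 0.465
```

Call:
servo_tool(
  targets=[0.2, 0, 0, -0.01, 0, 0, 0, 0.2, 0, 0, -0.03, 0, 0, 0, 0.2, 0, 0, -0.055, 0, 0, 0, 0.2, 0, 0, -0.08, 0, 0, 0, 0.2, -0.01, 0, -0.1, 0, 0, 0, 0.2, -0.03, 0, -0.11, 0, 0, 0, 0.2, -0.06, -0.001, -0.11, 0, 0, 0, 0.2, -0.09, -0.001, -0.11, 0, 0, 0, 0.2, -0.12, -0.002, -0.11, 0, 0, 0, 0.2, -0.15, -0.002, -0.11, 0, 0, 0, 0.2, -0.18, -0.003, -0.11, 0, 0, 0, 0.2, -0.21, -0.003, -0.11, 0, 0, 0, 0.2, -0.24, -0.003, -0.11, 0, 0, 0, 0.2, -0.27, -0.004, -0.11, 0, 0, 0, 0.2, -0.3, -0.004, -0.11, 0, 0, 0, 0.2, -0.325, -0.004, -0.11, 0, 0, 0, 0.2, -0.336, -0.004, -0.11, 0, 0, 0, 0.2, -0.339, -0.004, -0.11, 0, 0, 0, 0.2, -0.339, -0.004, -0.11, 0, 0, 0, 0.2, -0.339, -0.004, -0.11, 0, 0, 0],
)

```text
time_s: 57.65
eef_pos: [0.522, 0.0516, 0.1419]
ee_rot: [[-0.077, 0.997, -0.0], [0.997, 0.077, 0.0], [0.0, -0.0, -1.0]]
wrist_force: [-0.6, -0.1, -1.4]
width: 0.462
```

Call:
servo_tool(
  targets=[0.2, 0, 0, 0.02, 0, 0, 0, 0.2, 0, 0, 0.045, 0, 0, 0, 0.2, 0, 0, 0.065, 0, 0, 0, 0.2, 0, 0, 0.08, 0, 0, 0, 0.2, 0, 0, 0.09, 0, 0, 0, 0.2, 0, 0, 0.096, 0, 0, 0, 0.2, 0, 0, 0.1, 0, 0, 0, 0.2, 0, 0, 0.102, 0, 0, 0, 0.2, 0, 0, 0.102, 0, 0, 0, 0.2, 0, 0, 0.102, 0, 0, 0],
)

```text
time_s: 58.65
eef_pos: [0.5224, 0.0509, 0.0403]
ee_rot: [[-0.077, 0.997, 0.001], [0.997, 0.077, -0.0], [-0.0, 0.001, -1.0]]
wrist_force: [-0.2, -0.2, -2.1]
width: 0.462
```

Lower the last bit, release, then go up to the same view as w1.

Call:
servo_tool(
  targets=[0.2, 0, 0, 0.0008, 0, 0, 0, 0.2, 0, 0, 0.0008, 0, 0, 0, 0.7, 0, 0, 0.0008, 0, 0, 0, 1, 0, 0, 0.0008, 0, 0, 0, 1, 0, 0, 0.0008, 0, 0, 0, 1, 0, 0, 0.0008, 0, 0, 0, 1, 0, 0, 0.0008, 0, 0, 0, 1, 0, 0, -0.02, 0, 0, 0, 1, 0, 0, -0.05, 0, 0, 0, 1, 0, 0, -0.09, 0, 0, 0, 1, 0, 0, -0.13, 0, 0, 0, 1, 0.005, 0.01, -0.17, 0, 0, 0, 1, 0.01, 0.02, -0.21, 0, 0, 0, 1, 0.01, 0.02, -0.25, 0, 0, 0, 1, 0.01, 0.02, -0.26, 0, 0, 0, 1, 0.01, 0.02, -0.26, 0, 0, 0, 1, 0.01, 0.02, -0.26, 0, 0, 0],
)

```text
time_s: 60.35
eef_pos: [0.5407, 0.0624, 0.2985]
ee_rot: [[-0.077, 0.997, -0.002], [0.997, 0.077, -0.0], [0.0, -0.002, -1.0]]
wrist_force: [0.1, 0.4, 0.1]
width: 1.001
```

Run:
```python
from h import *
d,T,s=wrist("w12");print(s["eef_pos"],s["wrist_force"]);e=snapshot("side");f=snapshot("scene")
a=d["img"][130:340,250:430,::-1];a=cv2.resize(a,(440,513));b=cv2.resize(e["img"][180:340,150:450,::-1],(360,192));c=cv2.resize(f["img"][220:310,130:390,::-1],(360,125));g=np.zeros((513,360,3),np.uint8);g[:192]=b;g[200:325]=c
cv2.imwrite("pics/m13.png",np.hstack([a,g]))
# predicted pixels in crop of start positions
X=[[.5302,-.0060,.102],[.532,-.0625,.106],[.5227,.0537,.106]];print(((proj(d,T,X)-[250,130])*[440/180,513/210]).round(0))
# jar/scene unchanged?
o=dict(np.load("scene0.npz"))["img"].astype(int);n=f["img"].astype(int)
for nm,(x0,x1,y0,y1) in {"jar":(428,448,256,282),"relay":(344,362,258,276)}.items(): print(nm,np.abs(o-n)[y0:y1,x0:x1].mean().round(1))
```

```text
[0.54071342 0.06237677 0.29853103] [0.12926534 0.35806785 0.08348273]
[[146. 325.]
 [142. 442.]
 [138. 197.]]
jar 4.2
relay 4.5
```

View pics/m13.png

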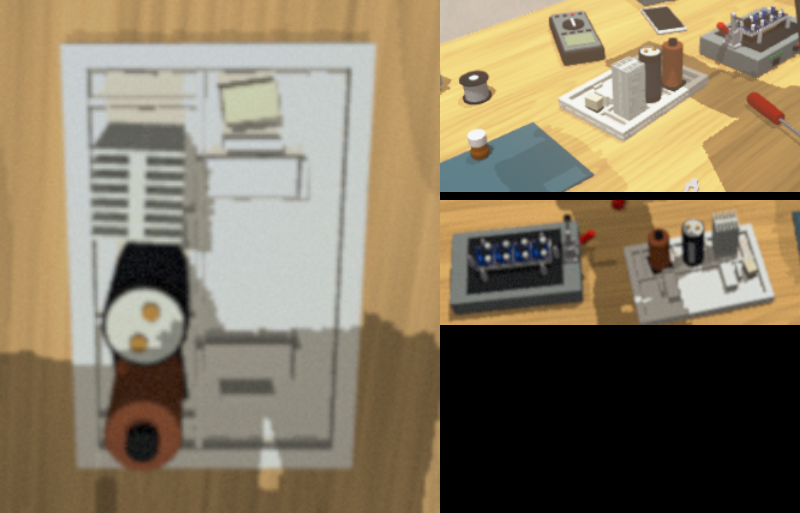

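```bash
python3 -c "
from bench import *
print(job_done())"
```

```text
the job is handed in; nothing more can be done
None
```

I finished the job and handed it in at about 60 s of robot time. The strip lies in the fixture, and the capacitor, heatsink and choke are back upright in their own pockets. `job_done()` gives no verdict, so what follows is from my own checks.

**What I did:** I stood the heatsink, capacitor and choke on the mat, then lowered the strip onto the rails between the guide posts. After that I put the choke, capacitor and heatsink back, in that order.

**What went wrong on the way:**
- **Choke grasp:** the first one failed, with a finger landing on top of the winding, about 27 N on the wrist and the choke leaning about 0.1 rad.
- **Cause and fix:** the images put the fingertips about 40 mm behind the stated TCP. I let go, the choke stood upright again about 4 mm off its start, and I lowered the later grasps to suit.
- **Shallow grips:** because of the same offset, the heatsink and capacitor were first held only by their top few millimetres. Both still stood correctly on the mat.

**Last checks:**
- **Parts:** all three tops appeared within about 2 mm of their starting positions in the final wrist view, and all stood upright in the side view.
- **Jar and relay:** the scene picture around both was practically unchanged, but I did not measure their positions.
- **Strip:** it looked flat between all six posts, and just before lowering it was within about 1 mm of centre. The last colour-mask measurement disagreed by 3–4 mm: it put the centre at (0.515, -0.318) m, against about (0.511, -0.322) m for the nest. Its outline came out larger than the strip, so I trusted the view.
- **Robot:** the gripper was open, clear of everything, and read no force.

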